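Pack the blue dental case for investing

ROBOT

A 7-joint arm with a two-finger parallel gripper is mounted at the origin on the work surface. World frame = base frame: x ahead of the robot, y to its left, z up, the work surface at z = 0. Lengths are in m, angles in degrees, forces in N, time in s.
With the tool pointing down it reaches from about 0.425 to 0.875 m from the base axis. Payload 4.7 kg.
Tool frame: the origin (TCP) lies midway between the tips of the shut fingers; the grasp point (between the pads) lies 19 mm behind it (env.grip_depth is the distance from the TCP to the grasp point, in m); z points along the fingers, y is the line along which they close (so a half turn about z gives the same grasp; the last joint's range is limited). The gripper opens to 87 mm and grips with 3 to 60 N. Pads are 19 mm wide; open, the fingers measure 117 mm over their backs; the gripper's body (75 mm by 190 mm) begins 51 mm behind the grasp point.
Start: joints at [0.808, 18.392, -4.016, 83.108, 1.295, 78.541, -3.26], TCP at [0.65, -0, 0.223] pointing down, gripper open.
Joint ranges: [-163.93, 163.93], [-17.29, 119.83], [-79.2, 71.16], [3.27, 140.29], [-89.18, 269.18], [5.43, 117.66], [-154.24, 154.24]. Speed limits (degrees/s): [147.25, 147.25, 180, 180, 180, 180, 180].

INTERFACE

Orientations are given as [roll, pitch, yaw] about the fixed x, y, z axes, in that order (R = Rz(yaw) Ry(pitch) Rx(roll)).
In Python, from cell import get_obs, optics, env, nets gives the robot as it stands.
- The arm moves only by the shell command python3 -m creep 'ROWS' [FORCE]. ROWS is JSON, a list of rows, each an object of numbers: "wx", "wy", "wz": the turn, a rotation vector about the tool's x, y, z in degrees; "tx", "ty", "tz": the shift along the tool's x, y, z in mm; "gripper": the opening, from -1 (shut) to 1 (fully open). A call has 1 to 5 rows; each row is the pose to reach, as a shift and turn from the pose commanded when the call began, along the tool's axes at that moment; what a row does not reach only later rows make up. A row lasts 1/12 s, in which the tool goes at most 41.7 mm and 7.16 degrees, less where a joint would pass 70% of its speed; a pose out of reach is approached as far as the arm can. A call with a gripper value outside its range is refused whole. The fingers move at their own pace and stop on an object; FORCE is the grip in N (left out, the last holds). Time passes only in rows, so rows that repeat a pose let the fingers close. It gives the time, the measured TCP pose, the force, the opening and the grip force at its end, in the units of the state.
- get_obs(): the state, without advancing time (a new reading comes with each control period).
- optics.read_camera(name): name is "scene" or "side" or "wrist"; returns (picture, depth): 400x640x3 uint8, red, green, blue; 400x640 float32, m along the optical axis (not along the pixel's ray), 0 where there is no reading.
- optics.camera_info(name): a dict with "fovy" (degrees; the focal length in pixels is half the picture's height over the tangent of half this angle, whatever the lens; pixels are square), "cx", "cy" (the principal point, pixels), "R" (3x3) and "t" (3): a world point X has camera coordinates R X + t; the wrist camera has in their place "tool_from_camera" (4x4, takes a point from camera to tool coordinates, whose origin is the TCP and whose axes are the flange's). Camera axes: x right, y down, z forward; pixel columns grow to the right and rows downward; lengths in m; the calibration is good to about 2 mm. A picture is of the moment at which its call begins: read the wrist's pose just before it. camera_info takes no time and is no camera call.
- env.sign_off(): hands the job in; it is judged then, once.
Trained networks look in the newest picture that a camera, given by its name, has taken for a name from the list of things; names that differ only in an ending like _2 or _b are one class to them, and where a whole thing is asked for, a point or a joint stands for the part that bears it (a point fixed in the world has none). Each returns a list of dicts, best first, with "confidence" (0 to 1); they miss things now and then, are a little off and sometimes report something else, mostly with a low value. They report only what shows in the picture. A call takes as long as a camera call. They do not tell look-alikes from the thing itself.
- nets.look_for(query, camera): "point" ([x, y, z] in m, in world coordinates, good to about 4 mm: the middle of the surface that is visible of it).
- nets.place_of(query, camera): "point" ([x, y, z] in m, in world coordinates, good to about 4 mm: a listed point, or the origin of a listed thing).
The state is a dict: "time_s": time; "qpos": joint angles; "joint_velocities": joint speeds; "effort": joint torques, N m; "tool_pos": TCP position; "tool_rot": TCP orientation; "force": force on the tool from outside, world axes, zero at the start; "wrist_torque": the same for the moment, N m; "grip_width": finger opening in m; "grasp_force": force on a finger pad.
Only numpy, scipy, OpenCV 4.12 (cv2) and the standard library are available. Lean on these libraries where they do the work, as an engineer would, in place of code of your own. Each camera call takes 0.05 s, during which the arm holds its last target. There are 200 camera calls.

TASK

Pack the blue case for the investing bench: stand both dental models with blue base plates side by side, flat and teeth up, in the white insert of the blue tray, and in the black insert stand the sprue former with the red wax crowns, covered by the casting ring that fits it, fully seated on the former's disc. Set everything down gently, without dropping it, and let nothing touch the wax. Leave the model on the yellow plate, the narrow ring and the amber jar where they are.

Things in the scene. Friction and masses are not known exactly. Their poses are not given: they have to be found in the camera images.
- insert_models: Fixed open white plastic insert in the blue tray, beside its black twin along y (either may be left). 166 mm in x, 136 in y, 30 high; walls and floor 3 mm. Origin: centre of its underside, 4 mm above the bench. Tray: 176 x 282 mm, rim 38 mm above the bench. The blue-plate models fit at x = -40 and +40 mm, y = 0, their 58 mm side (and the fingers' closing line) along y.
- insert_wax: Fixed open black plastic insert in the blue tray, beside its white twin along y (either may be left). 166 mm in x, 136 in y, 30 high; walls and floor 3 mm. Origin: centre of its underside, 4 mm above the bench. Tray: 176 x 282 mm, rim 38 mm above the bench. The sprue former and its ring belong here.
- upper_mid (a point): Loose dental model (upper jaw): blue plastic base plate, 50 mm along x, 58 along y, 10 thick; on it a cream stone cast (49 wide at most) with an arch of teeth and a filled palate. 30 mm high in all, about 110 g. Point: its centre, 15 mm above its underside; z up, x from front teeth to rear. 
- lower_mid (a point): Loose dental model (lower jaw): blue plastic base plate, 50 mm along x, 58 along y, 10 thick; on it a cream stone cast (49 wide at most) with an arch of teeth. 30 mm high in all, about 110 g. Point: its centre, 15 mm above its underside; z up, x from front teeth to rear. 
- former_mid (a point): Loose sprue former, 140 g: round disc 58 mm across, 16 high (black rubber foot, grey above), held by this; on it a grey cone (42 mm across, 9 high) and a 12 mm post to 36 mm above the underside; red wax crowns on top to 50 mm. The wide ring stands on the disc's top face round the cone, with 3 mm play. Point: on its axis, 25 mm above its underside; z up.
- waxup: Two red wax crowns on blue sprues, fixed on the former's post: 12 mm along x, 22 along y, 15 high; must not be touched. Origin: centre of the post's top face, 36 mm above the former's underside; z up.
- ring_mid (a point): Loose steel casting ring: plain tube standing upright, 53 mm outside, 48 mm inside diameter, 55 mm high, about 160 g. Point: its centre, 27.5 mm above its foot; z along its axis. The one that fits the former.
- narrow_ring_mid (a point): Loose steel casting ring: plain tube standing upright, 38 mm outside, 33 mm inside diameter, 55 mm high, about 110 g. Point: its centre, 27.5 mm above its foot; z along its axis. Too narrow for the former: leave it.
- other_mid (a point): Loose dental model of another case: yellow plastic base plate, 50 mm along x, 58 along y, 10 thick; on it a cream stone cast (49 wide at most) with an arch of teeth. 30 mm high in all, about 110 g. Point: its centre, 15 mm above its underside; z up, x from front teeth to rear. Leave it.
- jar_mid (a point): Loose amber glass jar with a black lid, 46 mm in diameter, 56 mm high, about 130 g. Point: its centre, 28 mm above its underside; z up. Leave it.
Not all that is in view belongs to the job. What is shaped like the part that bears ring_mid but pink, purple or turquoise is not meant.

How it is judged:
By the outcome, as a careful person would: the job done as asked, in the order asked, and still so for the second after the job is handed in, with the robot touching nothing.
It also fails if it takes over 115 s, if anything falls off the work surface, if the arm or the gripper's body presses on something with over 40 N, if the wrist force passes 120 N, or if a joint passes its speed limit or range.

## Working session

There is one attempt and no reset: what is moved stays moved. The work goes in short steps, Python scripts to look and compute and a shell command to move; the robot and the scene stay as the last step left them, time stands still between calls to the robot, and variables do not carry over. Pictures are saved under pics/ and viewed, at most 14 in all, crops included, and the job is handed in when it is done.

```bash
ls; mkdir -p pics; cat > h.py <<'E'
import numpy as np, cv2
from cell import get_obs, optics, env, nets
from scipy.spatial.transform import Rotation as Ro
def tool():
    o=get_obs(); T=np.eye(4); T[:3,:3]=Ro.from_euler('xyz',o['tool_rot'],degrees=True).as_matrix(); T[:3,3]=o['tool_pos']; return T
def shot(cam,name=None):
    T=tool(); im,d=optics.read_camera(cam); c=optics.camera_info(cam)
    if name: cv2.imwrite('pics/'+name+'.png',im[:,:,::-1])
    f=200/np.tan(np.radians(c['fovy']/2))
    v,u=np.mgrid[:400,:640]
    P=np.stack([(u-c['cx'])/f*d,(v-c['cy'])/f*d,d],-1)
    if cam=='wrist':
        M=T@np.array(c['tool_from_camera']); W=P@M[:3,:3].T+M[:3,3]
    else: W=(P-np.array(c['t']))@np.array(c['R'])
    W[d==0]=np.nan
    return im,W
def to_tool(p,T=None):
    "tool-frame mm of a world point"
    T=tool() if T is None else T
    return np.round((np.array(p)-T[:3,3])@T[:3,:3]*1000,1)
E
python3 - <<'E'
from h import *
for c in ['scene','side']:
    im,W=shot(c,c+'0'); np.save(c+'W.npy',W)
o=get_obs();print(o['tool_pos'],o['tool_rot'],o['time_s'])
for n in ['insert_models','insert_wax','upper_mid','lower_mid','former_mid','ring_mid','narrow_ring_mid','other_mid','jar_mid']:
    for c in ['scene','side']:
        print(n,c,[(np.round(r['point'],3).tolist(),round(r['confidence'],2)) for r in nets.place_of(n,c)[:4]])
E
```

```text
pics
[ 6.49489034e-01 -8.75609585e-05  2.21546412e-01] [-1.79898858e+02  6.33706993e-03  8.99994103e+01] 0.1
insert_models scene [([0.586, 0.036, 0.003], 0.88)]
insert_models side [([0.586, 0.036, 0.004], 0.75)]
insert_wax scene [([0.582, -0.098, 0.004], 0.68), ([0.569, -0.361, 0.028], 0.38)]
insert_wax side [([0.582, -0.106, 0.004], 0.96)]
upper_mid scene []
upper_mid side [([0.47, 0.314, 0.015], 0.63)]
lower_mid scene [([0.368, -0.29, 0.012], 0.67), ([0.458, -0.31, 0.028], 0.48)]
lower_mid side [([0.37, -0.295, 0.011], 0.53), ([0.57, -0.363, 0.028], 0.33)]
former_mid scene [([0.459, -0.312, 0.026], 0.69)]
former_mid side [([0.457, -0.31, 0.023], 0.75)]
ring_mid scene [([0.593, 0.417, 0.028], 0.81), ([0.41, 0.498, 0.024], 0.76), ([0.491, 0.42, 0.03], 0.68), ([0.516, 0.511, 0.027], 0.51)]
ring_mid side [([0.515, 0.504, 0.031], 0.94), ([0.414, 0.501, 0.024], 0.9), ([0.592, 0.412, 0.023], 0.87), ([0.487, 0.416, 0.026], 0.77)]
narrow_ring_mid scene [([0.348, 0.276, 0.027], 0.54)]
narrow_ring_mid side [([0.352, 0.272, 0.027], 0.61)]
other_mid scene [([0.567, 0.312, 0.012], 0.58), ([0.588, 0.036, 0.005], 0.3)]
other_mid side [([0.567, 0.311, 0.016], 0.84), ([0.457, -0.312, 0.025], 0.53)]
jar_mid scene [([0.568, -0.359, 0.028], 0.64)]
jar_mid side [([0.569, -0.361, 0.028], 0.57), ([0.458, -0.312, 0.025], 0.32)]
```

View pics/scene0.png

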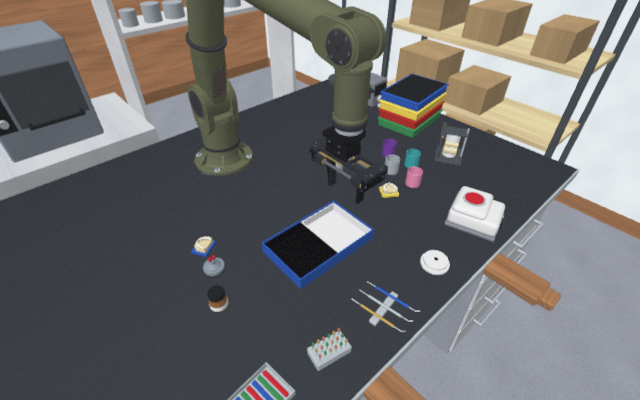

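View pics/side0.png

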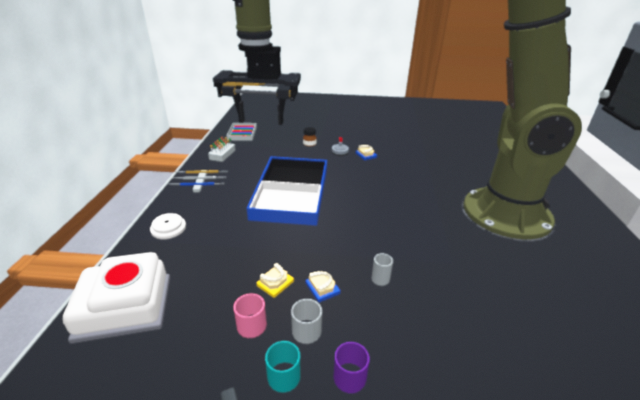

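The scene image shows the tray at its centre (318,242). To the left are a blue-plate model (203,245), the former (213,265) and the jar (217,298). Behind the tray is the ring group, with the grey ring at scene (391,165) and side (307,320), about world (0.49,0.417). The side image shows the blue model at (322,285), the yellow one at (275,279) and the narrow ring at (382,268). Next I'll measure the tray yaw.

```bash
python3 - <<'E'
from h import *
for c in ['scene','side']:
    im=cv2.imread(f'pics/{c}0.png'); W=np.load(c+'W.npy')
    h=cv2.cvtColor(im,cv2.COLOR_BGR2HSV)
    m=(h[...,0]>105)&(h[...,0]<125)&(h[...,1]>150)&(h[...,2]>60)
    for nm,(x0,x1,y0,y1) in dict(tray=(.45,.72,-.22,.15),up=(.42,.51,.26,.37),low=(.32,.42,-.35,-.24)).items():
        s=m&(W[...,0]>x0)&(W[...,0]<x1)&(W[...,1]>y0)&(W[...,1]<y1)
        if nm=='tray': s&=(W[...,2]>.032)
        P=W[s]; r=cv2.minAreaRect(P[:,:2].astype(np.float32)*1000); print(c,nm,len(P),r,np.round(P[:,2].max(),3))
print(to_tool([.47,.314,.015]))
E
```

```text
scene tray 504 ((587.8150634765625, -33.417877197265625), (286.2843017578125, 179.1768341064453), 89.20407104492188) 0.041Traceback (most recent call last):
  File "<stdin>", line 9, in <module>
    return umr_maximum(a, axis, None, out, keepdims, initial, where)
ValueError: zero-size array to reduction operation maximum which has no identity
```

```bash
python3 -m creep '[{"tx":42,"ty":-25},{"tx":84,"ty":-50},{"tx":125,"ty":-75},{"tx":167,"ty":-100},{"tx":208,"ty":-125}]'; python3 -m creep '[{"tx":20,"ty":-15},{"tx":40,"ty":-30},{"tx":55,"ty":-40},{"tx":55,"ty":-40},{"tx":55,"ty":-40}]'
```

```text
validation failed for argument at $[0]...
validation failed for argument at $[0]...
```

```bash
python3 -m creep '[{"wx":0,"wy":0,"wz":0,"tx":42,"ty":-25,"tz":0,"gripper":1},{"wx":0,"wy":0,"wz":0,"tx":80,"ty":-50,"tz":0,"gripper":1},{"wx":0,"wy":0,"wz":0,"tx":115,"ty":-70,"tz":0,"gripper":1},{"wx":0,"wy":0,"wz":0,"tx":150,"ty":-90,"tz":0,"gripper":1},{"wx":0,"wy":0,"wz":0,"tx":185,"ty":-110,"tz":0,"gripper":1}]'
python3 -m creep '[{"wx":0,"wy":0,"wz":0,"tx":35,"ty":-20,"tz":0,"gripper":1},{"wx":0,"wy":0,"wz":0,"tx":70,"ty":-40,"tz":0,"gripper":1},{"wx":0,"wy":0,"wz":0,"tx":70,"ty":-40,"tz":0,"gripper":1}]'
python3 - <<'E'
from h import *
im,W=shot('wrist','w1'); np.save('w1.npy',W)
for c in ['side']:
    im=cv2.imread(f'pics/{c}0.png'); W=np.load(c+'W.npy')
    h=cv2.cvtColor(im,cv2.COLOR_BGR2HSV)
    m=(h[...,0]>105)&(h[...,0]<125)&(h[...,1]>150)&(h[...,2]>60)
    s=m&(W[...,0]>.45)&(W[...,0]<.72)&(W[...,1]>-.22)&(W[...,1]<.15)&(W[...,2]>.032)
    P=W[s]; print(cv2.minAreaRect(P[:,:2].astype(np.float32)*1000),len(P))
E
```

```text
time_s: 1.42
tool_pos: [0.5423, 0.1804, 0.2228]
tool_rot: [180.0, -0.0, 90.0]
force: [0.6, -0.3, 0.6]
grip_width: 0.0869
grasp_force: 0.0
time_s: 1.67
tool_pos: [0.4975, 0.259, 0.2232]
tool_rot: [-179.9, -0.3, 90.8]
force: [-0.6, 1.9, 0.8]
grip_width: 0.087
grasp_force: 0.0
((585.4056396484375, -33.72004699707031), (289.02276611328125, 176.82972717285156), 88.89649963378906) 394
```

View pics/w1.png

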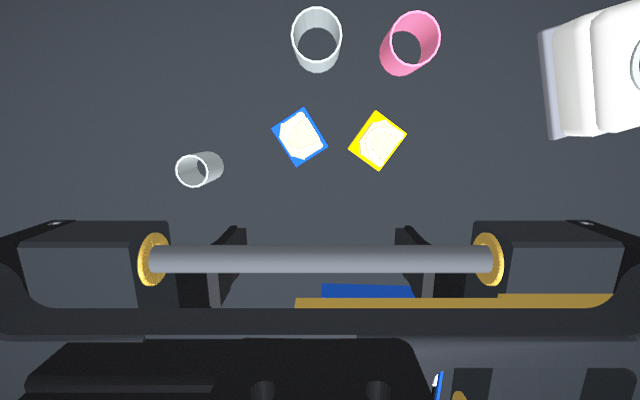

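The wrist image shows the blue-plate model at (300,136), the yellow one at (377,140), the grey ring at (316,40) and the narrow ring at (199,169).

```bash
cat >> h.py <<'E'
def rect(im,W,x0,x1,y0,y1,zmin=.004,zmax=.045,hue=None):
    s=(W[...,0]>x0)&(W[...,0]<x1)&(W[...,1]>y0)&(W[...,1]<y1)&(W[...,2]>zmin)&(W[...,2]<zmax)
    if hue:
        h=cv2.cvtColor(im,cv2.COLOR_RGB2HSV); s&=(h[...,0]>hue[0])&(h[...,0]<hue[1])&(h[...,1]>120)
    P=W[s]; r=cv2.minAreaRect(P[:,:2].astype(np.float32)*1000)
    return len(P),np.round(r[0],1),np.round(r[1],1),round(r[2],1),np.round(np.percentile(P[:,2],[2,50,98]),3)
E
python3 - <<'E'
from h import *
im=cv2.imread('pics/w1.png')[:,:,::-1]; W=np.load('w1.npy')
print(rect(im,W,.42,.51,.26,.37)); print(rect(im,W,.42,.515,.26,.37,hue=(100,125)))
print('yellow',rect(im,W,.515,.62,.26,.37))
print('ring',rect(im,W,.45,.53,.37,.46,.045,.06))
print('narrow',rect(im,W,.30,.39,.23,.32,.045,.06))
print(tool())
E
```

```text
(1871, array([469.5, 315.6]), array([50., 58.]), 33.0, array([0.009, 0.024, 0.031]))
(513, array([469.4, 315.6]), array([49.9, 58. ]), 32.9, array([0.008, 0.01 , 0.012]))
yellow (1884, array([567.1, 312.2]), array([58.1, 50.3]), 55.6, array([0.008, 0.022, 0.031]))
ring (689, array([490. , 418.4]), array([52.1, 52.3]), 32.2, array([0.046, 0.054, 0.057]))
narrow (430, array([350.6, 277.7]), array([36.4, 37.4]), 88.9, array([0.046, 0.054, 0.056]))
[[-9.96964785e-03  9.99950289e-01 -1.62320994e-04  5.00263456e-01]
 [ 9.99947668e-01  9.96999406e-03  2.29372662e-03  2.54659086e-01]
 [ 2.29523094e-03 -1.39444853e-04 -9.99997356e-01  2.23108052e-01]
 [ 0.00000000e+00  0.00000000e+00  0.00000000e+00  1.00000000e+00]]
```

```bash
python3 -m creep '[{"wx":0,"wy":0,"wz":7,"tx":15,"ty":-8,"tz":0,"gripper":1},{"wx":0,"wy":0,"wz":14,"tx":30,"ty":-15,"tz":0,"gripper":1},{"wx":0,"wy":0,"wz":21,"tx":45,"ty":-23,"tz":0,"gripper":1},{"wx":0,"wy":0,"wz":28,"tx":61,"ty":-30,"tz":0,"gripper":1},{"wx":0,"wy":0,"wz":35,"tx":61,"ty":-30,"tz":0,"gripper":1}]'
python3 -m creep '[{"wx":0,"wy":0,"wz":7,"tx":0,"ty":0,"tz":30,"gripper":1},{"wx":0,"wy":0,"wz":14,"tx":0,"ty":0,"tz":60,"gripper":1},{"wx":0,"wy":0,"wz":22,"tx":0,"ty":0,"tz":90,"gripper":1},{"wx":0,"wy":0,"wz":22,"tx":0,"ty":0,"tz":120,"gripper":1},{"wx":0,"wy":0,"wz":22,"tx":0,"ty":0,"tz":120,"gripper":1}]'
python3 -m creep '[{"wx":0,"wy":0,"wz":0,"tx":0,"ty":0,"tz":0,"gripper":1},{"wx":0,"wy":0,"wz":0,"tx":0,"ty":0,"tz":0,"gripper":1},{"wx":0,"wy":0,"wz":0,"tx":0,"ty":0,"tz":0,"gripper":1}]'
python3 -c "
from h import *
print(to_tool([.4695,.3156,.004]))"
```

```text
time_s: 2.13
tool_pos: [0.4718, 0.3131, 0.2227]
tool_rot: [-179.9, -0.1, 54.9]
force: [-0.1, 0.6, 0.0]
grip_width: 0.0872
grasp_force: 0.0
time_s: 2.55
tool_pos: [0.4704, 0.3061, 0.0964]
tool_rot: [180.0, 0.6, 32.9]
force: [-1.7, -1.1, -1.3]
grip_width: 0.0871
grasp_force: 0.0
time_s: 2.8
tool_pos: [0.4752, 0.3108, 0.1051]
tool_rot: [180.0, -0.2, 33.0]
force: [0.7, 0.5, 1.4]
grip_width: 0.0873
grasp_force: 0.0
[ -2.6  -7.2 101.1]
```

```bash
python3 -m creep '[{"wx":0,"wy":0,"wz":0,"tx":0,"ty":0,"tz":0,"gripper":1},{"wx":0,"wy":0,"wz":0,"tx":0,"ty":0,"tz":0,"gripper":1},{"wx":0,"wy":0,"wz":0,"tx":0,"ty":0,"tz":0,"gripper":1}]'
python3 -c "
from h import *
im,W=shot('wrist','w2');print(rect(im,W,.42,.515,.26,.37,zmin=.006));print(get_obs()['joint_velocities'])
print(to_tool([.4695,.3156,.004]))"
```

```text
time_s: 3.05
tool_pos: [0.474, 0.3103, 0.1037]
tool_rot: [180.0, -0.1, 33.0]
force: [-0.8, 0.6, -0.7]
grip_width: 0.087
grasp_force: 0.0
(3427, array([469.5, 315.3]), array([50.3, 58.1]), 32.7, array([0.009, 0.024, 0.031]))
[-0.06354915  0.36509317  0.02877333  0.37034296  0.00184742 -0.10206962
 -0.06818752]
[-0.8 -6.9 99.4]
```

```bash
python3 -m creep '[{"wx":0,"wy":0,"wz":0,"tx":-1,"ty":-7,"tz":20,"gripper":1},{"wx":0,"wy":0,"wz":0,"tx":-1,"ty":-7,"tz":40,"gripper":1},{"wx":0,"wy":0,"wz":0,"tx":-1,"ty":-7,"tz":60,"gripper":1},{"wx":0,"wy":0,"wz":0,"tx":-1,"ty":-7,"tz":70,"gripper":1},{"wx":0,"wy":0,"wz":0,"tx":-1,"ty":-7,"tz":70,"gripper":1}]'
python3 -m creep '[{"wx":0,"wy":0,"wz":0,"tx":0,"ty":0,"tz":0,"gripper":1},{"wx":0,"wy":0,"wz":0,"tx":0,"ty":0,"tz":0,"gripper":1},{"wx":0,"wy":0,"wz":0,"tx":0,"ty":0,"tz":0,"gripper":1}]'
python3 -c "
from h import *
print(to_tool([.4695,.3156,.004]))"
```

```text
time_s: 3.52
tool_pos: [0.4672, 0.314, 0.0302]
tool_rot: [180.0, 0.3, 33.0]
force: [0.3, -0.3, -0.3]
grip_width: 0.0871
grasp_force: 0.0
time_s: 3.77
tool_pos: [0.4698, 0.3159, 0.034]
tool_rot: [180.0, -0.1, 33.0]
force: [-1.0, 0.5, -0.5]
grip_width: 0.0869
grasp_force: 0.0
[-0.5  0.1 30. ]
```

```bash
python3 -m creep '[{"wx":0,"wy":0,"wz":0,"tx":0,"ty":0,"tz":12,"gripper":1},{"wx":0,"wy":0,"wz":0,"tx":0,"ty":0,"tz":20,"gripper":1},{"wx":0,"wy":0,"wz":0,"tx":0,"ty":0,"tz":26,"gripper":1},{"wx":0,"wy":0,"wz":0,"tx":0,"ty":0,"tz":29,"gripper":1},{"wx":0,"wy":0,"wz":0,"tx":0,"ty":0,"tz":29,"gripper":1}]'
python3 -m creep '[{"wx":0,"wy":0,"wz":0,"tx":0,"ty":0,"tz":0,"gripper":0.45},{"wx":0,"wy":0,"wz":0,"tx":0,"ty":0,"tz":0,"gripper":0.35},{"wx":0,"wy":0,"wz":0,"tx":0,"ty":0,"tz":0,"gripper":0.25},{"wx":0,"wy":0,"wz":0,"tx":0,"ty":0,"tz":0,"gripper":0},{"wx":0,"wy":0,"wz":0,"tx":0,"ty":0,"tz":0,"gripper":0}]' 20
python3 -m creep '[{"wx":0,"wy":0,"wz":0,"tx":0,"ty":0,"tz":0,"gripper":0},{"wx":0,"wy":0,"wz":0,"tx":0,"ty":0,"tz":0,"gripper":0},{"wx":0,"wy":0,"wz":0,"tx":0,"ty":0,"tz":0,"gripper":0}]' 20
```

```text
time_s: 4.18
tool_pos: [0.4679, 0.3147, 0.0022]
tool_rot: [180.0, 0.1, 33.0]
force: [0.1, 0.1, -0.9]
grip_width: 0.087
grasp_force: 0.0
time_s: 4.6
tool_pos: [0.4691, 0.3154, 0.0038]
tool_rot: [180.0, -0.0, 33.0]
force: [0.3, 0.5, 0.4]
grip_width: 0.0616
grasp_force: 0.0
time_s: 4.85
tool_pos: [0.469, 0.3153, 0.0038]
tool_rot: [180.0, -0.0, 33.0]
force: [0.9, 0.5, 1.4]
grip_width: 0.058
grasp_force: 20.0
```

```bash
python3 -m creep '[{"wx":0,"wy":0,"wz":0,"tx":0,"ty":0,"tz":-10,"gripper":0},{"wx":0,"wy":0,"wz":0,"tx":0,"ty":0,"tz":-35,"gripper":0},{"wx":0,"wy":0,"wz":0,"tx":0,"ty":0,"tz":-70,"gripper":0},{"wx":0,"wy":0,"wz":0,"tx":0,"ty":0,"tz":-105,"gripper":0},{"wx":0,"wy":0,"wz":0,"tx":0,"ty":0,"tz":-140,"gripper":0}]'
python3 -m creep '[{"wx":0,"wy":0,"wz":0,"tx":-15,"ty":28,"tz":-30,"gripper":0},{"wx":0,"wy":0,"wz":0,"tx":-30,"ty":56,"tz":-50,"gripper":0},{"wx":0,"wy":0,"wz":0,"tx":-45,"ty":84,"tz":-55,"gripper":0},{"wx":0,"wy":0,"wz":0,"tx":-60,"ty":112,"tz":-55,"gripper":0},{"wx":0,"wy":0,"wz":0,"tx":-75,"ty":140,"tz":-55,"gripper":0}]'
python3 -m creep '[{"wx":0,"wy":0,"wz":7,"tx":-15,"ty":28,"tz":0,"gripper":0},{"wx":0,"wy":0,"wz":14,"tx":-30,"ty":56,"tz":0,"gripper":0},{"wx":0,"wy":0,"wz":21,"tx":-45,"ty":84,"tz":0,"gripper":0},{"wx":0,"wy":0,"wz":28,"tx":-60,"ty":112,"tz":0,"gripper":0},{"wx":0,"wy":0,"wz":34,"tx":-73,"ty":140,"tz":0,"gripper":0}]'
python3 -m creep '[{"wx":0,"wy":0,"wz":0,"tx":0,"ty":0,"tz":0,"gripper":0},{"wx":0,"wy":0,"wz":0,"tx":0,"ty":0,"tz":0,"gripper":0},{"wx":0,"wy":0,"wz":0,"tx":0,"ty":0,"tz":0,"gripper":0},{"wx":0,"wy":0,"wz":0,"tx":0,"ty":0,"tz":0,"gripper":0}]'
python3 -c "
from h import *
im,W=shot('wrist','w3');np.save('w3.npy',W);print(rect(im,W,.47,.74,-.22,.15,zmin=.034,zmax=.044,hue=(100,125)))
for n in ['insert_models','insert_wax']: print(nets.place_of(n,'wrist')[:2])
"
```

```text
time_s: 5.27
tool_pos: [0.4682, 0.315, 0.1453]
tool_rot: [-180.0, 0.0, 33.0]
force: [1.2, 1.2, -1.2]
grip_width: 0.0577
grasp_force: 20.0
time_s: 5.68
tool_pos: [0.4823, 0.1557, 0.2001]
tool_rot: [180.0, -0.1, 33.0]
force: [0.7, 0.5, -1.1]
grip_width: 0.0576
grasp_force: 20.0
time_s: 6.1
tool_pos: [0.4966, -0.0018, 0.1992]
tool_rot: [-180.0, -0.0, -1.3]
force: [0.3, 0.2, -1.1]
grip_width: 0.0576
grasp_force: 20.0
time_s: 6.43
tool_pos: [0.497, 0.0015, 0.1987]
tool_rot: [-180.0, 0.0, -0.8]
force: [0.1, 0.8, -0.4]
grip_width: 0.0575
grasp_force: 20.0
(4759, array([585.8, -34. ]), array([283.3, 176.9]), 89.1, array([0.034, 0.038, 0.04 ]))
[{'point': [0.5872, 0.0336, 0.0041], 'confidence': 0.85}]
[{'point': [0.5856, -0.1007, 0.0038], 'confidence': 0.73}]
```

View pics/w3.png

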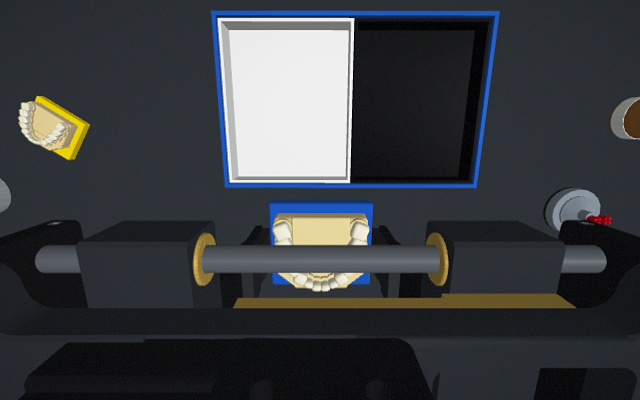

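The white insert sits at (288,100), with the black one beside it. The blue model is held squarely at (321,245), teeth up. The tray centre is (585.8,-34), yaw -0.9°.

```bash
python3 -m creep '[{"wx":0,"wy":0,"wz":0,"tx":35,"ty":-10,"tz":0,"gripper":0},{"wx":0,"wy":0,"wz":0,"tx":70,"ty":-20,"tz":0,"gripper":0},{"wx":0,"wy":0,"wz":0,"tx":105,"ty":-30,"tz":0,"gripper":0},{"wx":0,"wy":0,"wz":0,"tx":130,"ty":-35,"tz":20,"gripper":0},{"wx":0,"wy":0,"wz":0,"tx":130,"ty":-35,"tz":50,"gripper":0}]'
python3 -m creep '[{"wx":0,"wy":0,"wz":0,"tx":0,"ty":0,"tz":30,"gripper":0},{"wx":0,"wy":0,"wz":0,"tx":0,"ty":0,"tz":60,"gripper":0},{"wx":0,"wy":0,"wz":0,"tx":0,"ty":0,"tz":80,"gripper":0},{"wx":0,"wy":0,"wz":0,"tx":0,"ty":0,"tz":80,"gripper":0},{"wx":0,"wy":0,"wz":0,"tx":0,"ty":0,"tz":80,"gripper":0}]'
python3 -m creep '[{"wx":0,"wy":0,"wz":0,"tx":0,"ty":0,"tz":0,"gripper":0},{"wx":0,"wy":0,"wz":0,"tx":0,"ty":0,"tz":0,"gripper":0},{"wx":0,"wy":0,"wz":0,"tx":0,"ty":0,"tz":0,"gripper":0}]'
python3 -c "
from h import *
print(to_tool([.6269,.0344,.0108]))"
```

```text
time_s: 7.0
tool_pos: [0.6345, 0.0358, 0.1506]
tool_rot: [-179.9, -0.6, -0.8]
force: [0.8, -0.3, -0.7]
grip_width: 0.0575
grasp_force: 20.0
time_s: 7.42
tool_pos: [0.6268, 0.0333, 0.0675]
tool_rot: [180.0, 0.2, -0.9]
force: [0.5, -0.4, -0.5]
grip_width: 0.0579
grasp_force: 20.0
time_s: 7.67
tool_pos: [0.6293, 0.0328, 0.0708]
tool_rot: [-180.0, -0.2, -1.0]
force: [0.7, 0.2, -0.7]
grip_width: 0.0575
grasp_force: 20.0
[-2.6 -1.5 60. ]
```

```bash
python3 -m creep '[{"wx":0,"wy":0,"wz":0,"tx":-2,"ty":-1.5,"tz":15,"gripper":0},{"wx":0,"wy":0,"wz":0,"tx":-2,"ty":-1.5,"tz":30,"gripper":0},{"wx":0,"wy":0,"wz":0,"tx":-2,"ty":-1.5,"tz":42,"gripper":0},{"wx":0,"wy":0,"wz":0,"tx":-2,"ty":-1.5,"tz":50,"gripper":0},{"wx":0,"wy":0,"wz":0,"tx":-2,"ty":-1.5,"tz":52,"gripper":0}]'
python3 -m creep '[{"wx":0,"wy":0,"wz":0,"tx":0,"ty":0,"tz":0,"gripper":0},{"wx":0,"wy":0,"wz":0,"tx":0,"ty":0,"tz":0,"gripper":0},{"wx":0,"wy":0,"wz":0,"tx":0,"ty":0,"tz":0,"gripper":0},{"wx":0,"wy":0,"wz":0,"tx":0,"ty":0,"tz":0,"gripper":0}]'
python3 -m creep '[{"wx":0,"wy":0,"wz":0,"tx":0,"ty":0,"tz":2,"gripper":0},{"wx":0,"wy":0,"wz":0,"tx":0,"ty":0,"tz":4,"gripper":0},{"wx":0,"wy":0,"wz":0,"tx":0,"ty":0,"tz":6,"gripper":0},{"wx":0,"wy":0,"wz":0,"tx":0,"ty":0,"tz":7,"gripper":0},{"wx":0,"wy":0,"wz":0,"tx":0,"ty":0,"tz":7,"gripper":0}]'
python3 -c "
from h import *
print(to_tool([.6269,.0344,.0108]))"
```

```text
time_s: 8.08
tool_pos: [0.625, 0.0339, 0.0153]
tool_rot: [180.0, 0.1, -1.0]
force: [0.2, 0.0, -0.5]
grip_width: 0.0575
grasp_force: 20.0
time_s: 8.42
tool_pos: [0.6265, 0.0341, 0.0175]
tool_rot: [-180.0, -0.1, -1.0]
force: [-0.5, -0.8, -1.5]
grip_width: 0.0579
grasp_force: 20.0
time_s: 8.83
tool_pos: [0.626, 0.0341, 0.0108]
tool_rot: [180.0, -0.0, -1.0]
force: [-3.5, -0.4, 7.0]
grip_width: 0.0574
grasp_force: 20.0
[ 0.9 -0.3  0. ]
```

```bash
python3 -m creep '[{"wx":0,"wy":0,"wz":0,"tx":0,"ty":0,"tz":0,"gripper":0.4},{"wx":0,"wy":0,"wz":0,"tx":0,"ty":0,"tz":0,"gripper":0.5},{"wx":0,"wy":0,"wz":0,"tx":0,"ty":0,"tz":0,"gripper":0.65},{"wx":0,"wy":0,"wz":0,"tx":0,"ty":0,"tz":0,"gripper":0.65},{"wx":0,"wy":0,"wz":0,"tx":0,"ty":0,"tz":0,"gripper":0.65}]'
python3 -m creep '[{"wx":0,"wy":0,"wz":0,"tx":0,"ty":0,"tz":-10,"gripper":0.65},{"wx":0,"wy":0,"wz":0,"tx":0,"ty":0,"tz":-35,"gripper":0.65},{"wx":0,"wy":0,"wz":0,"tx":0,"ty":0,"tz":-70,"gripper":0.65},{"wx":0,"wy":0,"wz":0,"tx":0,"ty":0,"tz":-105,"gripper":1},{"wx":0,"wy":0,"wz":0,"tx":0,"ty":0,"tz":-140,"gripper":1}]'
python3 -c "
from h import *
print(to_tool([.46,-.24,.2]))"
```

```text
time_s: 9.25
tool_pos: [0.6257, 0.034, 0.0093]
tool_rot: [180.0, 0.0, -1.0]
force: [-0.2, -0.2, -0.2]
grip_width: 0.0706
grasp_force: 0.0
time_s: 9.67
tool_pos: [0.6255, 0.034, 0.1517]
tool_rot: [180.0, -0.0, -1.0]
force: [0.8, 0.1, -0.7]
grip_width: 0.0786
grasp_force: 0.0
[-160.7  276.9  -48.3]
```

```bash
python3 -c "
from h import *
print(np.round(get_obs()['qpos'],1),to_tool([.43,-.16,.22]))"
```

```text
[ -7.   17.8   1.8  92.1  -0.6  70.1 -96.1] [-192.1  197.4  -68.3]
```

```bash
python3 -m creep '[{"wx":0,"wy":0,"wz":-7,"tx":-16,"ty":32,"tz":-30,"gripper":1},{"wx":0,"wy":0,"wz":-14,"tx":-32,"ty":64,"tz":-60,"gripper":1},{"wx":0,"wy":0,"wz":-21,"tx":-48,"ty":96,"tz":-70,"gripper":1},{"wx":0,"wy":0,"wz":-28,"tx":-64,"ty":128,"tz":-70,"gripper":1},{"wx":0,"wy":0,"wz":-35,"tx":-80,"ty":160,"tz":-70,"gripper":1}]'
python3 -m creep '[{"wx":0,"wy":0,"wz":-7,"tx":0,"ty":0,"tz":0,"gripper":1},{"wx":0,"wy":0,"wz":-14,"tx":0,"ty":0,"tz":0,"gripper":1},{"wx":0,"wy":0,"wz":-21,"tx":0,"ty":0,"tz":0,"gripper":1},{"wx":0,"wy":0,"wz":-28,"tx":0,"ty":0,"tz":0,"gripper":1},{"wx":0,"wy":0,"wz":-35,"tx":0,"ty":0,"tz":0,"gripper":1}]'
python3 -m creep '[{"wx":0,"wy":0,"wz":-7,"tx":0,"ty":0,"tz":0,"gripper":1},{"wx":0,"wy":0,"wz":-14,"tx":0,"ty":0,"tz":0,"gripper":1},{"wx":0,"wy":0,"wz":-21,"tx":0,"ty":0,"tz":0,"gripper":1},{"wx":0,"wy":0,"wz":-21,"tx":0,"ty":0,"tz":0,"gripper":1},{"wx":0,"wy":0,"wz":-21,"tx":0,"ty":0,"tz":0,"gripper":1}]'
python3 -c "
from h import *
print(to_tool([.42,-.41,.22]))"
```

```text
time_s: 10.08
tool_pos: [0.5432, -0.1259, 0.2225]
tool_rot: [179.8, -0.2, 34.1]
force: [-0.2, -0.1, 0.3]
grip_width: 0.0867
grasp_force: 0.0
time_s: 10.5
tool_pos: [0.5434, -0.1239, 0.2205]
tool_rot: [179.9, -0.0, 69.1]
force: [-0.2, 1.2, 1.0]
grip_width: 0.0872
grasp_force: 0.0
time_s: 10.92
tool_pos: [0.5435, -0.1238, 0.2202]
tool_rot: [180.0, 0.0, 89.6]
force: [0.4, 0.2, 0.6]
grip_width: 0.0872
grasp_force: 0.0
[-2.870e+02 -1.215e+02  1.000e-01]
```

```bash
python3 -m creep '[{"wx":0,"wy":0,"wz":0,"tx":-35,"ty":-16,"tz":0,"gripper":1},{"wx":0,"wy":0,"wz":0,"tx":-70,"ty":-32,"tz":0,"gripper":1},{"wx":0,"wy":0,"wz":0,"tx":-105,"ty":-48,"tz":0,"gripper":1},{"wx":0,"wy":0,"wz":0,"tx":-140,"ty":-64,"tz":0,"gripper":1},{"wx":0,"wy":0,"wz":0,"tx":-175,"ty":-80,"tz":0,"gripper":1}]'
python3 -m creep '[{"wx":0,"wy":0,"wz":0,"tx":-35,"ty":-14,"tz":0,"gripper":1},{"wx":0,"wy":0,"wz":0,"tx":-70,"ty":-28,"tz":0,"gripper":1},{"wx":0,"wy":0,"wz":0,"tx":-110,"ty":-42,"tz":0,"gripper":1},{"wx":0,"wy":0,"wz":0,"tx":-110,"ty":-42,"tz":0,"gripper":1},{"wx":0,"wy":0,"wz":0,"tx":-110,"ty":-42,"tz":0,"gripper":1}]'
python3 -m creep '[{"wx":0,"wy":0,"wz":0,"tx":0,"ty":0,"tz":0,"gripper":1},{"wx":0,"wy":0,"wz":0,"tx":0,"ty":0,"tz":0,"gripper":1},{"wx":0,"wy":0,"wz":0,"tx":0,"ty":0,"tz":0,"gripper":1},{"wx":0,"wy":0,"wz":0,"tx":0,"ty":0,"tz":0,"gripper":1}]'
python3 -c "
from h import *
im,W=shot('wrist','w4');np.save('w4.npy',W)
print(rect(im,W,.315,.41,-.35,-.24,hue=(100,125)),rect(im,W,.315,.41,-.35,-.24,zmin=.006))
print('former',rect(im,W,.42,.50,-.36,-.26,.008,.02))
print('jar',rect(im,W,.53,.61,-.41,-.31,.04,.06))
h=cv2.cvtColor(im,cv2.COLOR_RGB2HSV);s=((h[...,0]<8)|(h[...,0]>172))&(h[...,1]>150)&(W[...,2]>.03)&(W[...,0]<.5);P=W[s];print(len(P),cv2.minAreaRect(P[:,:2].astype(np.float32)*1000),P[:,2].max())
for n in ['former_mid','lower_mid','waxup']: print(n,nets.place_of(n,'wrist')[:2])
print(np.round(get_obs()['qpos'],1),tool())
"
```

```text
time_s: 11.33
tool_pos: [0.462, -0.2999, 0.2202]
tool_rot: [179.9, 0.0, 89.6]
force: [1.0, -0.2, -0.2]
grip_width: 0.0872
grasp_force: 0.0
time_s: 11.75
tool_pos: [0.4182, -0.4114, 0.2197]
tool_rot: [-180.0, 0.1, 89.3]
force: [0.5, 0.4, -0.5]
grip_width: 0.087
grasp_force: 0.0
time_s: 12.08
tool_pos: [0.4215, -0.407, 0.2197]
tool_rot: [180.0, -0.0, 89.9]
force: [0.5, -0.4, 0.4]
grip_width: 0.0868
grasp_force: 0.0
(98, array([ 369. , -293.6]), array([49.9, 58. ]), 30.9, array([0.005, 0.009, 0.012])) (2158, array([ 369.1, -293.6]), array([50., 58.]), 30.9, array([0.009, 0.022, 0.031]))
former (1235, array([ 458.3, -310.3]), array([57. , 56.6]), 42.3, array([0.015, 0.017, 0.02 ]))
jar (1274, array([ 568.5, -360.9]), array([40.1, 41.2]), 89.6, array([0.044, 0.056, 0.058]))
54 ((457.4691467285156, -310.98834228515625), (7.622429847717285, 19.31587028503418), 0.8911740779876709) 0.052379546645979935
former_mid [{'point': [0.4594, -0.3104, 0.0245], 'confidence': 0.95}]
lower_mid [{'point': [0.3675, -0.2956, 0.0139], 'confidence': 0.88}]
waxup [{'point': [0.4598, -0.3129, 0.0301], 'confidence': 0.43}]
[28.5 10.6 14.9 93.4 -2.8 76.3 43.7] [[ 2.46559341e-03  9.99996930e-01  2.48197029e-04  4.20880641e-01]
 [ 9.99996957e-01 -2.46557316e-03 -8.18611819e-05 -4.07888615e-01]
 [-8.12489826e-05  2.48398110e-04 -9.99999966e-01  2.19676700e-01]
 [ 0.00000000e+00  0.00000000e+00  0.00000000e+00  1.00000000e+00]]
```

View pics/w4.png

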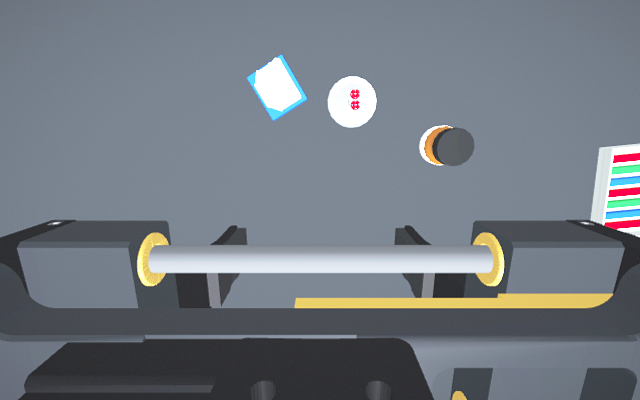

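The blue lower model is at (277,87), the former with its red wax at (352,102) and the jar at (450,146). The rectangles match the given sizes.

```bash
python3 -m creep '[{"wx":0,"wy":0,"wz":7,"tx":25,"ty":-12,"tz":0,"gripper":1},{"wx":0,"wy":0,"wz":14,"tx":50,"ty":-24,"tz":0,"gripper":1},{"wx":0,"wy":0,"wz":21,"tx":75,"ty":-36,"tz":0,"gripper":1},{"wx":0,"wy":0,"wz":28,"tx":100,"ty":-46,"tz":0,"gripper":1},{"wx":0,"wy":0,"wz":35,"tx":114,"ty":-52,"tz":0,"gripper":1}]'
python3 -m creep '[{"wx":0,"wy":0,"wz":7,"tx":0,"ty":0,"tz":30,"gripper":1},{"wx":0,"wy":0,"wz":14,"tx":0,"ty":0,"tz":60,"gripper":1},{"wx":0,"wy":0,"wz":21,"tx":0,"ty":0,"tz":90,"gripper":1},{"wx":0,"wy":0,"wz":24,"tx":0,"ty":0,"tz":110,"gripper":1},{"wx":0,"wy":0,"wz":24,"tx":0,"ty":0,"tz":120,"gripper":1}]'
python3 -m creep '[{"wx":0,"wy":0,"wz":0,"tx":0,"ty":0,"tz":0,"gripper":1},{"wx":0,"wy":0,"wz":0,"tx":0,"ty":0,"tz":0,"gripper":1},{"wx":0,"wy":0,"wz":0,"tx":0,"ty":0,"tz":0,"gripper":1},{"wx":0,"wy":0,"wz":0,"tx":0,"ty":0,"tz":0,"gripper":1},{"wx":0,"wy":0,"wz":0,"tx":0,"ty":0,"tz":0,"gripper":1}]'
python3 -c "
from h import *
im,W=shot('wrist','w5')
print(rect(im,W,.315,.41,-.35,-.24,zmin=.006))
print(to_tool([.3691,-.2936,.004]))"
```

```text
time_s: 12.7
tool_pos: [0.3682, -0.2915, 0.2196]
tool_rot: [-180.0, -0.1, 54.6]
force: [0.3, 0.4, -0.6]
grip_width: 0.0871
grasp_force: 0.0
time_s: 13.12
tool_pos: [0.3673, -0.2929, 0.0969]
tool_rot: [-179.8, 0.1, 30.8]
force: [-0.2, 0.6, 0.6]
grip_width: 0.087
grasp_force: 0.0
time_s: 13.53
tool_pos: [0.3698, -0.2948, 0.1009]
tool_rot: [179.9, -0.1, 30.8]
force: [0.8, -0.1, 0.1]
grip_width: 0.087
grasp_force: 0.0
(3469, array([ 369.5, -293.5]), array([48.9, 58.2]), 30.8, array([0.009, 0.022, 0.031]))
[ 0.  -1.3 96.7]
```

```bash
python3 -m creep '[{"wx":0,"wy":0,"wz":0,"tx":0,"ty":-1,"tz":25,"gripper":1},{"wx":0,"wy":0,"wz":0,"tx":0,"ty":-1,"tz":50,"gripper":1},{"wx":0,"wy":0,"wz":0,"tx":0,"ty":-1,"tz":70,"gripper":1},{"wx":0,"wy":0,"wz":0,"tx":0,"ty":-1,"tz":82,"gripper":1},{"wx":0,"wy":0,"wz":0,"tx":0,"ty":-1,"tz":88,"gripper":1}]'
python3 -m creep '[{"wx":0,"wy":0,"wz":0,"tx":0,"ty":0,"tz":4,"gripper":1},{"wx":0,"wy":0,"wz":0,"tx":0,"ty":0,"tz":7,"gripper":1},{"wx":0,"wy":0,"wz":0,"tx":0,"ty":0,"tz":9,"gripper":1},{"wx":0,"wy":0,"wz":0,"tx":0,"ty":0,"tz":9,"gripper":0.6},{"wx":0,"wy":0,"wz":0,"tx":0,"ty":0,"tz":9,"gripper":0.45}]' 20
python3 -m creep '[{"wx":0,"wy":0,"wz":0,"tx":0,"ty":0,"tz":0,"gripper":0.35},{"wx":0,"wy":0,"wz":0,"tx":0,"ty":0,"tz":0,"gripper":0.25},{"wx":0,"wy":0,"wz":0,"tx":0,"ty":0,"tz":0,"gripper":0},{"wx":0,"wy":0,"wz":0,"tx":0,"ty":0,"tz":0,"gripper":0},{"wx":0,"wy":0,"wz":0,"tx":0,"ty":0,"tz":0,"gripper":0}]' 20
python3 -m creep '[{"wx":0,"wy":0,"wz":0,"tx":0,"ty":0,"tz":0,"gripper":0},{"wx":0,"wy":0,"wz":0,"tx":0,"ty":0,"tz":0,"gripper":0}]' 20
python3 -c "
from h import *
print(to_tool([.3691,-.2936,.004]))"
```

```text
time_s: 14.0
tool_pos: [0.3676, -0.2927, 0.0102]
tool_rot: [-179.9, 0.1, 30.8]
force: [-0.2, -0.8, 0.2]
grip_width: 0.0871
grasp_force: 0.0
time_s: 14.42
tool_pos: [0.3689, -0.2936, 0.0032]
tool_rot: [179.9, -0.0, 30.8]
force: [-1.0, -0.4, -1.0]
grip_width: 0.0804
grasp_force: 0.0
time_s: 14.83
tool_pos: [0.3686, -0.2935, 0.0028]
tool_rot: [180.0, -0.0, 30.8]
force: [-0.2, 0.0, 0.7]
grip_width: 0.058
grasp_force: 20.0
time_s: 15.0
tool_pos: [0.3686, -0.2935, 0.0028]
tool_rot: [180.0, -0.0, 30.8]
force: [0.1, -0.9, 1.6]
grip_width: 0.058
grasp_force: 20.0
[ 0.4  0.3 -1.2]
```

```bash
python3 -m creep '[{"wx":0,"wy":0,"wz":0,"tx":0,"ty":0,"tz":-10,"gripper":0},{"wx":0,"wy":0,"wz":0,"tx":0,"ty":0,"tz":-35,"gripper":0},{"wx":0,"wy":0,"wz":0,"tx":0,"ty":0,"tz":-70,"gripper":0},{"wx":0,"wy":0,"wz":0,"tx":0,"ty":0,"tz":-105,"gripper":0},{"wx":0,"wy":0,"wz":0,"tx":0,"ty":0,"tz":-140,"gripper":0}]'
python3 -m creep '[{"wx":0,"wy":0,"wz":0,"tx":32,"ty":-19,"tz":-20,"gripper":0},{"wx":0,"wy":0,"wz":0,"tx":64,"ty":-38,"tz":-35,"gripper":0},{"wx":0,"wy":0,"wz":0,"tx":96,"ty":-57,"tz":-37,"gripper":0},{"wx":0,"wy":0,"wz":0,"tx":128,"ty":-76,"tz":-37,"gripper":0},{"wx":0,"wy":0,"wz":0,"tx":160,"ty":-95,"tz":-37,"gripper":0}]'
python3 -m creep '[{"wx":0,"wy":0,"wz":6,"tx":32,"ty":-19,"tz":0,"gripper":0},{"wx":0,"wy":0,"wz":12,"tx":64,"ty":-38,"tz":0,"gripper":0},{"wx":0,"wy":0,"wz":18,"tx":96,"ty":-57,"tz":0,"gripper":0},{"wx":0,"wy":0,"wz":25,"tx":128,"ty":-76,"tz":0,"gripper":0},{"wx":0,"wy":0,"wz":31.7,"tx":160,"ty":-95,"tz":0,"gripper":0}]'
python3 -m creep '[{"wx":0,"wy":0,"wz":0,"tx":0,"ty":0,"tz":0,"gripper":0},{"wx":0,"wy":0,"wz":0,"tx":0,"ty":0,"tz":0,"gripper":0},{"wx":0,"wy":0,"wz":0,"tx":0,"ty":0,"tz":0,"gripper":0},{"wx":0,"wy":0,"wz":0,"tx":0,"ty":0,"tz":0,"gripper":0}]'
python3 -c "
from h import *
im,W=shot('wrist','w6');print(rect(im,W,.575,.68,-.02,.09,zmin=.012,zmax=.04,hue=(100,125)))
print(to_tool([.5469,.0356,.0098]))"
```

```text
time_s: 15.42
tool_pos: [0.3676, -0.2929, 0.1442]
tool_rot: [-179.9, 0.0, 30.8]
force: [1.2, -0.3, -1.6]
grip_width: 0.0576
grasp_force: 20.0
time_s: 15.83
tool_pos: [0.4575, -0.1281, 0.1806]
tool_rot: [179.9, -0.0, 30.8]
force: [1.5, -0.0, -2.1]
grip_width: 0.0579
grasp_force: 20.0
time_s: 16.25
tool_pos: [0.5455, 0.0342, 0.1799]
tool_rot: [180.0, 0.0, -1.1]
force: [-0.2, -0.4, -1.3]
grip_width: 0.0576
grasp_force: 20.0
time_s: 16.58
tool_pos: [0.5449, 0.0312, 0.1795]
tool_rot: [179.9, 0.0, -0.8]
force: [-0.2, 0.1, -1.9]
grip_width: 0.0576
grasp_force: 20.0
(1318, array([638. ,  35.6]), array([109.2,  72.4]), 89.3, array([0.016, 0.032, 0.039]))
[  2.   -4.7 169.8]
```

View pics/w6.png

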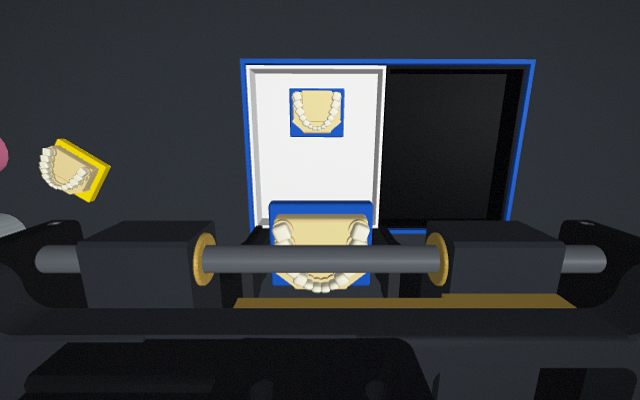

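The first model stands square in the white insert at (317,112). The second is held at (321,245).

```bash
python3 -m creep '[{"wx":0,"wy":0,"wz":0,"tx":2,"ty":-4,"tz":30,"gripper":0},{"wx":0,"wy":0,"wz":0,"tx":2,"ty":-4.5,"tz":60,"gripper":0},{"wx":0,"wy":0,"wz":0,"tx":2,"ty":-4.5,"tz":90,"gripper":0},{"wx":0,"wy":0,"wz":0,"tx":2,"ty":-4.5,"tz":110,"gripper":0},{"wx":0,"wy":0,"wz":0,"tx":2,"ty":-4.5,"tz":120,"gripper":0}]'
python3 -m creep '[{"wx":0,"wy":0,"wz":0,"tx":0,"ty":0,"tz":12,"gripper":0},{"wx":0,"wy":0,"wz":0,"tx":0,"ty":0,"tz":24,"gripper":0},{"wx":0,"wy":0,"wz":0,"tx":0,"ty":0,"tz":34,"gripper":0},{"wx":0,"wy":0,"wz":0,"tx":0,"ty":0,"tz":40,"gripper":0},{"wx":0,"wy":0,"wz":0,"tx":0,"ty":0,"tz":42,"gripper":0}]'
python3 -m creep '[{"wx":0,"wy":0,"wz":0,"tx":0,"ty":0,"tz":0,"gripper":0},{"wx":0,"wy":0,"wz":0,"tx":0,"ty":0,"tz":0,"gripper":0},{"wx":0,"wy":0,"wz":0,"tx":0,"ty":0,"tz":0,"gripper":0},{"wx":0,"wy":0,"wz":0,"tx":0,"ty":0,"tz":0,"gripper":0}]'
python3 -c "
from h import *
print(to_tool([.5469,.0356,.0098]))"
```

```text
time_s: 17.05
tool_pos: [0.545, 0.0357, 0.0566]
tool_rot: [179.9, 0.3, -0.8]
force: [-0.3, 0.7, -1.1]
grip_width: 0.0576
grasp_force: 20.0
time_s: 17.47
tool_pos: [0.5472, 0.0373, 0.0168]
tool_rot: [180.0, 0.0, -0.7]
force: [-1.2, -0.1, -2.2]
grip_width: 0.0579
grasp_force: 20.0
time_s: 17.8
tool_pos: [0.5481, 0.0375, 0.0183]
tool_rot: [-180.0, -0.1, -0.7]
force: [0.4, -0.1, -1.4]
grip_width: 0.0577
grasp_force: 20.0
[-1.2  1.9  8.5]
```

```bash
python3 -m creep '[{"wx":0,"wy":0,"wz":0,"tx":-1,"ty":1.5,"tz":2.5,"gripper":0},{"wx":0,"wy":0,"wz":0,"tx":-1,"ty":1.5,"tz":5,"gripper":0},{"wx":0,"wy":0,"wz":0,"tx":-1,"ty":1.5,"tz":7,"gripper":0},{"wx":0,"wy":0,"wz":0,"tx":-1,"ty":1.5,"tz":8,"gripper":0},{"wx":0,"wy":0,"wz":0,"tx":-1,"ty":1.5,"tz":8.5,"gripper":0}]'
python3 -m creep '[{"wx":0,"wy":0,"wz":0,"tx":0,"ty":0,"tz":0,"gripper":0},{"wx":0,"wy":0,"wz":0,"tx":0,"ty":0,"tz":0,"gripper":0}]'
```

```text
time_s: 18.22
tool_pos: [0.5463, 0.0358, 0.0098]
tool_rot: [180.0, 0.0, -0.7]
force: [-4.4, -1.3, 9.6]
grip_width: 0.0579
grasp_force: 20.0
time_s: 18.38
tool_pos: [0.5463, 0.0358, 0.0098]
tool_rot: [180.0, 0.0, -0.7]
force: [-2.7, -0.3, 6.8]
grip_width: 0.0574
grasp_force: 20.0
```

```bash
python3 -m creep '[{"wx":0,"wy":0,"wz":0,"tx":0,"ty":0,"tz":0,"gripper":0.4},{"wx":0,"wy":0,"wz":0,"tx":0,"ty":0,"tz":0,"gripper":0.5},{"wx":0,"wy":0,"wz":0,"tx":0,"ty":0,"tz":0,"gripper":0.65},{"wx":0,"wy":0,"wz":0,"tx":0,"ty":0,"tz":0,"gripper":0.65},{"wx":0,"wy":0,"wz":0,"tx":0,"ty":0,"tz":0,"gripper":0.65}]'
python3 -m creep '[{"wx":0,"wy":0,"wz":0,"tx":0,"ty":0,"tz":-10,"gripper":0.65},{"wx":0,"wy":0,"wz":0,"tx":0,"ty":0,"tz":-35,"gripper":0.65},{"wx":0,"wy":0,"wz":0,"tx":0,"ty":0,"tz":-70,"gripper":0.65},{"wx":0,"wy":0,"wz":0,"tx":0,"ty":0,"tz":-105,"gripper":1},{"wx":0,"wy":0,"wz":0,"tx":0,"ty":0,"tz":-140,"gripper":1}]'
python3 -m creep '[{"wx":0,"wy":0,"wz":0,"tx":-8,"ty":37,"tz":-5,"gripper":1},{"wx":0,"wy":0,"wz":0,"tx":-17,"ty":74,"tz":-10,"gripper":1},{"wx":0,"wy":0,"wz":0,"tx":-26,"ty":111,"tz":-20,"gripper":1},{"wx":0,"wy":0,"wz":0,"tx":-35,"ty":148,"tz":-30,"gripper":1},{"wx":0,"wy":0,"wz":0,"tx":-44,"ty":185,"tz":-30,"gripper":1}]'
python3 -m creep '[{"wx":0,"wy":0,"wz":0,"tx":-12,"ty":37,"tz":0,"gripper":1},{"wx":0,"wy":0,"wz":0,"tx":-24,"ty":74,"tz":0,"gripper":1},{"wx":0,"wy":0,"wz":0,"tx":-36,"ty":111,"tz":0,"gripper":1},{"wx":0,"wy":0,"wz":0,"tx":-48,"ty":140,"tz":0,"gripper":1},{"wx":0,"wy":0,"wz":0,"tx":-60,"ty":160,"tz":0,"gripper":1}]'
python3 -m creep '[{"wx":0,"wy":0,"wz":0,"tx":0,"ty":0,"tz":0,"gripper":1},{"wx":0,"wy":0,"wz":0,"tx":0,"ty":0,"tz":0,"gripper":1},{"wx":0,"wy":0,"wz":0,"tx":0,"ty":0,"tz":0,"gripper":1},{"wx":0,"wy":0,"wz":0,"tx":0,"ty":0,"tz":0,"gripper":1}]'
python3 -c "
from h import *
im,W=shot('wrist','w7');print('former',rect(im,W,.42,.50,-.36,-.26,.012,.02))
print(to_tool([.4583,-.3103,.004]))"
```

```text
time_s: 18.8
tool_pos: [0.5465, 0.036, 0.0089]
tool_rot: [180.0, 0.0, -0.7]
force: [0.1, 0.2, 0.4]
grip_width: 0.071
grasp_force: 0.0
time_s: 19.22
tool_pos: [0.5462, 0.036, 0.1512]
tool_rot: [-180.0, -0.0, -0.7]
force: [1.2, -0.9, 0.6]
grip_width: 0.079
grasp_force: 0.0
time_s: 19.63
tool_pos: [0.5008, -0.1504, 0.1823]
tool_rot: [179.9, -0.3, -0.7]
force: [0.5, -0.6, -0.1]
grip_width: 0.0869
grasp_force: 0.0
time_s: 20.05
tool_pos: [0.4366, -0.3113, 0.18]
tool_rot: [179.9, -0.0, -0.9]
force: [-0.1, 0.5, -0.2]
grip_width: 0.0871
grasp_force: 0.0
time_s: 20.38
tool_pos: [0.4392, -0.3061, 0.1794]
tool_rot: [-180.0, -0.0, -0.6]
force: [0.4, -0.4, 0.7]
grip_width: 0.0869
grasp_force: 0.0
former (1313, array([ 458.6, -311. ]), array([56.9, 56.4]), 89.2, array([0.015, 0.017, 0.02 ]))
[ 19.1   4.1 175.3]
```

```bash
python3 -m creep '[{"wx":0,"wy":0,"wz":0,"tx":10,"ty":2,"tz":0,"gripper":1},{"wx":0,"wy":0,"wz":0,"tx":19,"ty":4.5,"tz":20,"gripper":1},{"wx":0,"wy":0,"wz":0,"tx":19,"ty":4.5,"tz":50,"gripper":1},{"wx":0,"wy":0,"wz":0,"tx":19,"ty":4.5,"tz":80,"gripper":1},{"wx":0,"wy":0,"wz":0,"tx":19,"ty":4.5,"tz":100,"gripper":1}]'
python3 -m creep '[{"wx":0,"wy":0,"wz":0,"tx":0,"ty":0,"tz":0,"gripper":1},{"wx":0,"wy":0,"wz":0,"tx":0,"ty":0,"tz":0,"gripper":1},{"wx":0,"wy":0,"wz":0,"tx":0,"ty":0,"tz":0,"gripper":1},{"wx":0,"wy":0,"wz":0,"tx":0,"ty":0,"tz":0,"gripper":1}]'
python3 -c "
from h import *
print(to_tool([.4585,-.3107,.004]))"
```

```text
time_s: 20.85
tool_pos: [0.4575, -0.3109, 0.0764]
tool_rot: [-179.9, 0.1, -0.6]
force: [-0.1, 0.7, -0.6]
grip_width: 0.087
grasp_force: 0.0
time_s: 21.18
tool_pos: [0.4588, -0.3131, 0.0811]
tool_rot: [179.9, -0.2, -0.7]
force: [0.2, 0.0, 0.6]
grip_width: 0.0871
grasp_force: 0.0
[-0.6 -2.5 77.1]
```

```bash
python3 -m creep '[{"wx":0,"wy":0,"wz":0,"tx":-0.5,"ty":-2,"tz":18,"gripper":1},{"wx":0,"wy":0,"wz":0,"tx":-0.5,"ty":-2,"tz":36,"gripper":1},{"wx":0,"wy":0,"wz":0,"tx":-0.5,"ty":-2,"tz":54,"gripper":1},{"wx":0,"wy":0,"wz":0,"tx":-0.5,"ty":-2,"tz":66,"gripper":1},{"wx":0,"wy":0,"wz":0,"tx":-0.5,"ty":-2,"tz":70,"gripper":1}]'
python3 -m creep '[{"wx":0,"wy":0,"wz":0,"tx":0,"ty":0,"tz":3,"gripper":1},{"wx":0,"wy":0,"wz":0,"tx":0,"ty":0,"tz":6,"gripper":1},{"wx":0,"wy":0,"wz":0,"tx":0,"ty":0,"tz":6,"gripper":0.7},{"wx":0,"wy":0,"wz":0,"tx":0,"ty":0,"tz":6,"gripper":0.55},{"wx":0,"wy":0,"wz":0,"tx":0,"ty":0,"tz":6,"gripper":0.45}]' 20
python3 -m creep '[{"wx":0,"wy":0,"wz":0,"tx":0,"ty":0,"tz":0,"gripper":0.38},{"wx":0,"wy":0,"wz":0,"tx":0,"ty":0,"tz":0,"gripper":0.3},{"wx":0,"wy":0,"wz":0,"tx":0,"ty":0,"tz":0,"gripper":0.1},{"wx":0,"wy":0,"wz":0,"tx":0,"ty":0,"tz":0,"gripper":0},{"wx":0,"wy":0,"wz":0,"tx":0,"ty":0,"tz":0,"gripper":0}]' 25
python3 -m creep '[{"wx":0,"wy":0,"wz":0,"tx":0,"ty":0,"tz":0,"gripper":0},{"wx":0,"wy":0,"wz":0,"tx":0,"ty":0,"tz":0,"gripper":0}]' 25
python3 -c "
from h import *
print(to_tool([.5847,-.103,.18]))"
```

```text
time_s: 21.6
tool_pos: [0.4564, -0.3102, 0.0084]
tool_rot: [-180.0, 0.0, -0.7]
force: [-0.7, -0.0, 1.0]
grip_width: 0.0873
grasp_force: 0.0
time_s: 22.02
tool_pos: [0.4572, -0.3108, 0.0039]
tool_rot: [180.0, -0.1, -0.7]
force: [-0.0, 0.5, -0.5]
grip_width: 0.0741
grasp_force: 0.0
time_s: 22.43
tool_pos: [0.4568, -0.3105, 0.0033]
tool_rot: [180.0, -0.0, -0.7]
force: [-0.5, 0.1, 2.2]
grip_width: 0.0573
grasp_force: 25.0
time_s: 22.6
tool_pos: [0.4568, -0.3106, 0.0034]
tool_rot: [180.0, -0.0, -0.7]
force: [-0.4, 0.3, 3.2]
grip_width: 0.057
grasp_force: 25.0
[ 125.3 -209.1 -176.6]
```

```bash
python3 -m creep '[{"wx":0,"wy":0,"wz":0,"tx":0,"ty":0,"tz":-10,"gripper":0},{"wx":0,"wy":0,"wz":0,"tx":0,"ty":0,"tz":-30,"gripper":0},{"wx":0,"wy":0,"wz":0,"tx":0,"ty":0,"tz":-60,"gripper":0},{"wx":0,"wy":0,"wz":0,"tx":0,"ty":0,"tz":-85,"gripper":0},{"wx":0,"wy":0,"wz":0,"tx":0,"ty":0,"tz":-100,"gripper":0}]'
python3 -m creep '[{"wx":0,"wy":0,"wz":0,"tx":15,"ty":-24,"tz":0,"gripper":0},{"wx":0,"wy":0,"wz":0,"tx":32,"ty":-54,"tz":0,"gripper":0},{"wx":0,"wy":0,"wz":0,"tx":50,"ty":-84,"tz":0,"gripper":0},{"wx":0,"wy":0,"wz":0,"tx":68,"ty":-114,"tz":0,"gripper":0},{"wx":0,"wy":0,"wz":0,"tx":86,"ty":-144,"tz":0,"gripper":0}]'
python3 -m creep '[{"wx":0,"wy":0,"wz":0,"tx":15,"ty":-24,"tz":0,"gripper":0},{"wx":0,"wy":0,"wz":0,"tx":28,"ty":-45,"tz":0,"gripper":0},{"wx":0,"wy":0,"wz":0,"tx":36,"ty":-60,"tz":0,"gripper":0},{"wx":0,"wy":0,"wz":0,"tx":39,"ty":-65,"tz":0,"gripper":0},{"wx":0,"wy":0,"wz":0,"tx":39,"ty":-65,"tz":0,"gripper":0}]'
python3 -m creep '[{"wx":0,"wy":0,"wz":0,"tx":0,"ty":0,"tz":12,"gripper":0},{"wx":0,"wy":0,"wz":0,"tx":0,"ty":0,"tz":26,"gripper":0},{"wx":0,"wy":0,"wz":0,"tx":0,"ty":0,"tz":36,"gripper":0},{"wx":0,"wy":0,"wz":0,"tx":0,"ty":0,"tz":40,"gripper":0},{"wx":0,"wy":0,"wz":0,"tx":0,"ty":0,"tz":40,"gripper":0}]'
python3 -c "
from h import *
print(to_tool([.5847,-.103,.0104]),get_obs()['grip_width'])"
```

```text
time_s: 23.02
tool_pos: [0.4576, -0.3112, 0.1063]
tool_rot: [179.9, -0.2, -0.7]
force: [0.6, 1.0, -0.5]
grip_width: 0.0573
grasp_force: 25.0
time_s: 23.43
tool_pos: [0.5448, -0.1662, 0.1035]
tool_rot: [180.0, -0.0, -0.7]
force: [1.3, -0.7, -2.5]
grip_width: 0.0574
grasp_force: 25.0
time_s: 23.85
tool_pos: [0.5846, -0.1011, 0.103]
tool_rot: [-180.0, 0.0, -0.5]
force: [-0.1, -0.6, -2.1]
grip_width: 0.0573
grasp_force: 25.0
time_s: 24.27
tool_pos: [0.5824, -0.1043, 0.0612]
tool_rot: [180.0, 0.2, -0.8]
force: [-0.1, 0.1, -1.5]
grip_width: 0.0574
grasp_force: 25.0
[ 2.4 -1.3 50.8] 0.05739607370729156
```

```bash
python3 -m creep '[{"wx":0,"wy":0,"wz":0,"tx":1,"ty":-1,"tz":12,"gripper":0},{"wx":0,"wy":0,"wz":0,"tx":1,"ty":-1,"tz":24,"gripper":0},{"wx":0,"wy":0,"wz":0,"tx":1,"ty":-1,"tz":34,"gripper":0},{"wx":0,"wy":0,"wz":0,"tx":1,"ty":-1,"tz":40,"gripper":0},{"wx":0,"wy":0,"wz":0,"tx":1,"ty":-1,"tz":42,"gripper":0}]'
python3 -m creep '[{"wx":0,"wy":0,"wz":0,"tx":0,"ty":0,"tz":0,"gripper":0},{"wx":0,"wy":0,"wz":0,"tx":0,"ty":0,"tz":0,"gripper":0},{"wx":0,"wy":0,"wz":0,"tx":0,"ty":0,"tz":0,"gripper":0},{"wx":0,"wy":0,"wz":0,"tx":0,"ty":0,"tz":0,"gripper":0}]'
python3 -c "
from h import *
print(to_tool([.5847,-.103,.0104]),get_obs()['grip_width'])"
```

```text
time_s: 24.68
tool_pos: [0.584, -0.1018, 0.0191]
tool_rot: [-180.0, 0.2, -0.7]
force: [-0.1, 0.2, -1.9]
grip_width: 0.0572
grasp_force: 25.0
time_s: 25.02
tool_pos: [0.5859, -0.1021, 0.0218]
tool_rot: [180.0, -0.1, -0.7]
force: [-0.1, 1.3, -1.0]
grip_width: 0.0574
grasp_force: 25.0
[-1.2  0.9 11.4] 0.057385439041060936
```

```bash
python3 -m creep '[{"wx":0,"wy":0,"wz":0,"tx":0,"ty":0,"tz":2,"gripper":0},{"wx":0,"wy":0,"wz":0,"tx":0,"ty":0,"tz":4,"gripper":0},{"wx":0,"wy":0,"wz":0,"tx":0,"ty":0,"tz":6,"gripper":0},{"wx":0,"wy":0,"wz":0,"tx":0,"ty":0,"tz":8,"gripper":0},{"wx":0,"wy":0,"wz":0,"tx":0,"ty":0,"tz":8.5,"gripper":0}]'
python3 -m creep '[{"wx":0,"wy":0,"wz":0,"tx":0,"ty":0,"tz":1,"gripper":0},{"wx":0,"wy":0,"wz":0,"tx":0,"ty":0,"tz":1.5,"gripper":0},{"wx":0,"wy":0,"wz":0,"tx":0,"ty":0,"tz":2,"gripper":0},{"wx":0,"wy":0,"wz":0,"tx":0,"ty":0,"tz":2.5,"gripper":0},{"wx":0,"wy":0,"wz":0,"tx":0,"ty":0,"tz":2.5,"gripper":0}]'
```

```text
time_s: 25.43
tool_pos: [0.5849, -0.102, 0.0121]
tool_rot: [-180.0, 0.0, -0.7]
force: [-0.0, -0.5, -1.7]
grip_width: 0.0569
grasp_force: 25.0
time_s: 25.85
tool_pos: [0.5854, -0.1021, 0.0104]
tool_rot: [180.0, -0.0, -0.7]
force: [-1.4, 0.1, 1.1]
grip_width: 0.0571
grasp_force: 25.0
```

```bash
python3 -m creep '[{"wx":0,"wy":0,"wz":0,"tx":0,"ty":0,"tz":0.5,"gripper":0},{"wx":0,"wy":0,"wz":0,"tx":0,"ty":0,"tz":0.5,"gripper":0},{"wx":0,"wy":0,"wz":0,"tx":0,"ty":0,"tz":0.5,"gripper":0}]'
python3 -m creep '[{"wx":0,"wy":0,"wz":0,"tx":0,"ty":0,"tz":0,"gripper":0.36},{"wx":0,"wy":0,"wz":0,"tx":0,"ty":0,"tz":0,"gripper":0.45},{"wx":0,"wy":0,"wz":0,"tx":0,"ty":0,"tz":0,"gripper":0.6},{"wx":0,"wy":0,"wz":0,"tx":0,"ty":0,"tz":0,"gripper":0.65},{"wx":0,"wy":0,"wz":0,"tx":0,"ty":0,"tz":0,"gripper":0.65}]'
python3 -m creep '[{"wx":0,"wy":0,"wz":0,"tx":0,"ty":0,"tz":-10,"gripper":0.65},{"wx":0,"wy":0,"wz":0,"tx":0,"ty":0,"tz":-35,"gripper":0.65},{"wx":0,"wy":0,"wz":0,"tx":0,"ty":0,"tz":-70,"gripper":0.65},{"wx":0,"wy":0,"wz":0,"tx":0,"ty":0,"tz":-110,"gripper":1},{"wx":0,"wy":0,"wz":0,"tx":0,"ty":0,"tz":-150,"gripper":1}]'
python3 -m creep '[{"wx":0,"wy":0,"wz":0,"tx":-40,"ty":0,"tz":0,"gripper":1},{"wx":0,"wy":0,"wz":0,"tx":-80,"ty":0,"tz":0,"gripper":1},{"wx":0,"wy":0,"wz":0,"tx":-105,"ty":0,"tz":0,"gripper":1},{"wx":0,"wy":0,"wz":0,"tx":-115,"ty":0,"tz":0,"gripper":1},{"wx":0,"wy":0,"wz":0,"tx":-115,"ty":0,"tz":0,"gripper":1}]'
python3 -m creep '[{"wx":0,"wy":0,"wz":0,"tx":0,"ty":0,"tz":0,"gripper":1},{"wx":0,"wy":0,"wz":0,"tx":0,"ty":0,"tz":0,"gripper":1},{"wx":0,"wy":0,"wz":0,"tx":0,"ty":0,"tz":0,"gripper":1},{"wx":0,"wy":0,"wz":0,"tx":0,"ty":0,"tz":0,"gripper":1},{"wx":0,"wy":0,"wz":0,"tx":0,"ty":0,"tz":0,"gripper":1}]'
python3 -c "
from h import *
im,W=shot('wrist','w8');print('former',rect(im,W,.54,.63,-.15,-.06,.018,.027))
h=cv2.cvtColor(im,cv2.COLOR_RGB2HSV);s=((h[...,0]<8)|(h[...,0]>172))&(h[...,1]>150)&(W[...,2]>.03)&(W[...,0]>.5)&(W[...,0]<.66)&(W[...,1]>-.2)&(W[...,1]<0);P=W[s];print(len(P),cv2.minAreaRect(P[:,:2].astype(np.float32)*1000),P[:,2].max())
print(np.round(get_obs()['qpos'],1),to_tool([.4895,.30,.22]))"
```

```text
time_s: 26.1
tool_pos: [0.5854, -0.1021, 0.0104]
tool_rot: [180.0, -0.0, -0.7]
force: [-2.0, 0.6, 5.2]
grip_width: 0.0572
grasp_force: 25.0
time_s: 26.52
tool_pos: [0.5854, -0.1021, 0.0094]
tool_rot: [180.0, -0.0, -0.7]
force: [-0.2, 0.8, -0.5]
grip_width: 0.0703
grasp_force: 0.0
time_s: 26.93
tool_pos: [0.5847, -0.102, 0.1615]
tool_rot: [180.0, 0.0, -0.7]
force: [1.0, 0.9, 0.1]
grip_width: 0.0788
grasp_force: 0.0
time_s: 27.35
tool_pos: [0.4689, -0.1009, 0.1605]
tool_rot: [180.0, -0.1, -0.8]
force: [0.8, 0.2, -0.1]
grip_width: 0.0866
grasp_force: 0.0
time_s: 27.77
tool_pos: [0.4709, -0.1005, 0.1593]
tool_rot: [-180.0, 0.0, -0.7]
force: [1.2, 0.3, 0.4]
grip_width: 0.0873
grasp_force: 0.0
former (1947, array([ 586.6, -102.2]), array([56.9, 57. ]), 42.9, array([0.022, 0.024, 0.027]))
203 ((563.0499877929688, -89.74479675292969), (136.4892120361328, 59.819557189941406), 20.88836097717285) 0.06028134011296604
[  8.6   0.5   0.3 111.2   0.   68.4 -81.8] [  13.8 -400.7  -60.7]
```

View pics/w8.png

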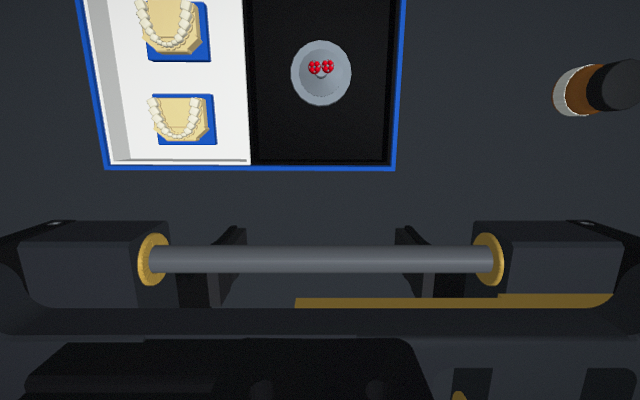

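The former stands upright in the black insert at (321,72), with the wax intact and its disc centre at (586.6,-102.2). Both models are in the white insert. Now the ring.

```bash
python3 -m creep '[{"wx":0,"wy":0,"wz":0,"tx":1,"ty":-38,"tz":0,"gripper":1},{"wx":0,"wy":0,"wz":0,"tx":2,"ty":-76,"tz":0,"gripper":1},{"wx":0,"wy":0,"wz":0,"tx":3,"ty":-114,"tz":0,"gripper":1},{"wx":0,"wy":0,"wz":0,"tx":4,"ty":-152,"tz":0,"gripper":1},{"wx":0,"wy":0,"wz":0,"tx":5,"ty":-190,"tz":0,"gripper":1}]'
python3 -m creep '[{"wx":0,"wy":0,"wz":0,"tx":1,"ty":-38,"tz":0,"gripper":1},{"wx":0,"wy":0,"wz":0,"tx":2,"ty":-76,"tz":0,"gripper":1},{"wx":0,"wy":0,"wz":0,"tx":3,"ty":-114,"tz":0,"gripper":1},{"wx":0,"wy":0,"wz":0,"tx":4,"ty":-152,"tz":0,"gripper":1},{"wx":0,"wy":0,"wz":0,"tx":5,"ty":-190,"tz":0,"gripper":1}]'
python3 -m creep '[{"wx":0,"wy":0,"wz":-7,"tx":1,"ty":-35,"tz":0,"gripper":1},{"wx":0,"wy":0,"wz":-14,"tx":2,"ty":-70,"tz":0,"gripper":1},{"wx":0,"wy":0,"wz":-21,"tx":3,"ty":-105,"tz":0,"gripper":1},{"wx":0,"wy":0,"wz":-28,"tx":4,"ty":-130,"tz":0,"gripper":1},{"wx":0,"wy":0,"wz":-34,"tx":4,"ty":-138,"tz":0,"gripper":1}]'
python3 -m creep '[{"wx":0,"wy":0,"wz":0,"tx":0,"ty":0,"tz":0,"gripper":1},{"wx":0,"wy":0,"wz":0,"tx":0,"ty":0,"tz":0,"gripper":1},{"wx":0,"wy":0,"wz":0,"tx":0,"ty":0,"tz":0,"gripper":1},{"wx":0,"wy":0,"wz":0,"tx":0,"ty":0,"tz":0,"gripper":1}]'
python3 -c "
from h import *
im,W=shot('wrist','w9');print(rect(im,W,.45,.53,.375,.46,.045,.06))
print(to_tool([.49,.4184,.02]))"
```

```text
time_s: 28.23
tool_pos: [0.4777, 0.0911, 0.1596]
tool_rot: [-180.0, -0.0, -0.7]
force: [1.2, 0.0, -0.5]
grip_width: 0.0867
grasp_force: 0.0
time_s: 28.65
tool_pos: [0.485, 0.2812, 0.1595]
tool_rot: [-180.0, -0.0, -0.7]
force: [-0.1, -0.5, 0.1]
grip_width: 0.0872
grasp_force: 0.0
time_s: 29.07
tool_pos: [0.4889, 0.4228, 0.159]
tool_rot: [-179.8, -0.0, 33.9]
force: [-0.5, -0.0, -0.4]
grip_width: 0.0873
grasp_force: 0.0
time_s: 29.4
tool_pos: [0.4916, 0.4154, 0.1595]
tool_rot: [179.9, 0.0, 33.0]
force: [-0.3, -0.5, -0.7]
grip_width: 0.087
grasp_force: 0.0
(662, array([490.5, 418.5]), array([52.2, 51.9]), 73.8, array([0.046, 0.054, 0.056]))
[  0.2  -3.4 139.7]
```

View pics/w9.png

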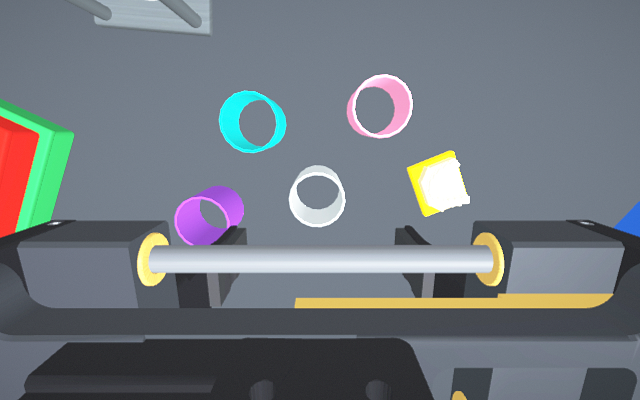

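The grey steel ring is at (317,196), directly below the tool and clear of the coloured rings.

```bash
python3 -m creep '[{"wx":0,"wy":0,"wz":0,"tx":0,"ty":-3.4,"tz":20,"gripper":1},{"wx":0,"wy":0,"wz":0,"tx":0,"ty":-3.4,"tz":40,"gripper":1},{"wx":0,"wy":0,"wz":0,"tx":0,"ty":-3.4,"tz":60,"gripper":1},{"wx":0,"wy":0,"wz":0,"tx":0,"ty":-3.4,"tz":72,"gripper":1},{"wx":0,"wy":0,"wz":0,"tx":0,"ty":-3.4,"tz":75,"gripper":1}]'
python3 -m creep '[{"wx":0,"wy":0,"wz":0,"tx":0,"ty":0,"tz":0,"gripper":1},{"wx":0,"wy":0,"wz":0,"tx":0,"ty":0,"tz":0,"gripper":1},{"wx":0,"wy":0,"wz":0,"tx":0,"ty":0,"tz":0,"gripper":1}]'
python3 -c "
from h import *
print(to_tool([.4902,.4185,.02]))"
```

```text
time_s: 29.87
tool_pos: [0.4882, 0.4179, 0.0821]
tool_rot: [179.9, 0.2, 33.2]
force: [-0.6, -0.2, -0.4]
grip_width: 0.0871
grasp_force: 0.0
time_s: 30.12
tool_pos: [0.4898, 0.4207, 0.0861]
tool_rot: [-180.0, -0.1, 33.3]
force: [-0.6, 0.6, -0.0]
grip_width: 0.0869
grasp_force: 0.0
[-1.   2.1 66.1]
```

```bash
python3 -m creep '[{"wx":0,"wy":0,"wz":0,"tx":-0.5,"ty":1.5,"tz":15,"gripper":1},{"wx":0,"wy":0,"wz":0,"tx":-0.5,"ty":1.5,"tz":30,"gripper":1},{"wx":0,"wy":0,"wz":0,"tx":-0.5,"ty":1.5,"tz":45,"gripper":1},{"wx":0,"wy":0,"wz":0,"tx":-0.5,"ty":1.5,"tz":58,"gripper":1},{"wx":0,"wy":0,"wz":0,"tx":-0.5,"ty":1.5,"tz":65,"gripper":1}]'
python3 -m creep '[{"wx":0,"wy":0,"wz":0,"tx":0,"ty":0,"tz":0,"gripper":0.8},{"wx":0,"wy":0,"wz":0,"tx":0,"ty":0,"tz":0,"gripper":0.6},{"wx":0,"wy":0,"wz":0,"tx":0,"ty":0,"tz":0,"gripper":0.45},{"wx":0,"wy":0,"wz":0,"tx":0,"ty":0,"tz":0,"gripper":0.35},{"wx":0,"wy":0,"wz":0,"tx":0,"ty":0,"tz":0,"gripper":0.28}]' 20
python3 -m creep '[{"wx":0,"wy":0,"wz":0,"tx":0,"ty":0,"tz":0,"gripper":0.2},{"wx":0,"wy":0,"wz":0,"tx":0,"ty":0,"tz":0,"gripper":0.1},{"wx":0,"wy":0,"wz":0,"tx":0,"ty":0,"tz":0,"gripper":-0.1},{"wx":0,"wy":0,"wz":0,"tx":0,"ty":0,"tz":0,"gripper":-0.1},{"wx":0,"wy":0,"wz":0,"tx":0,"ty":0,"tz":0,"gripper":-0.1}]' 25
python3 -c "
from h import *
print(to_tool([.4902,.4185,.02]),to_tool([.5867,-.1022,.2]))"
```

```text
time_s: 30.53
tool_pos: [0.4892, 0.4182, 0.0186]
tool_rot: [180.0, 0.0, 33.3]
force: [-0.6, 0.1, -0.9]
grip_width: 0.0875
grasp_force: 0.0
time_s: 30.95
tool_pos: [0.4898, 0.419, 0.0205]
tool_rot: [-180.0, -0.1, 33.3]
force: [0.8, -0.1, 0.5]
grip_width: 0.0617
grasp_force: 0.0
time_s: 31.37
tool_pos: [0.4897, 0.4185, 0.0201]
tool_rot: [180.0, -0.0, 33.3]
force: [0.1, -0.7, 3.7]
grip_width: 0.0529
grasp_force: 25.0
[0.4 0.3 0.1] [-204.4  488.6 -179.9]
```

```bash
python3 -m creep '[{"wx":0,"wy":0,"wz":0,"tx":0,"ty":0,"tz":-10,"gripper":-0.1},{"wx":0,"wy":0,"wz":0,"tx":0,"ty":0,"tz":-35,"gripper":-0.1},{"wx":0,"wy":0,"wz":0,"tx":0,"ty":0,"tz":-70,"gripper":-0.1},{"wx":0,"wy":0,"wz":0,"tx":0,"ty":0,"tz":-105,"gripper":-0.1},{"wx":0,"wy":0,"wz":0,"tx":0,"ty":0,"tz":-140,"gripper":-0.1}]'
python3 -m creep '[{"wx":0,"wy":0,"wz":0,"tx":-14,"ty":33,"tz":0,"gripper":-0.1},{"wx":0,"wy":0,"wz":0,"tx":-28,"ty":66,"tz":0,"gripper":-0.1},{"wx":0,"wy":0,"wz":0,"tx":-42,"ty":100,"tz":0,"gripper":-0.1},{"wx":0,"wy":0,"wz":0,"tx":-56,"ty":134,"tz":0,"gripper":-0.1},{"wx":0,"wy":0,"wz":0,"tx":-70,"ty":168,"tz":0,"gripper":-0.1}]'
python3 -m creep '[{"wx":0,"wy":0,"wz":0,"tx":-14,"ty":33,"tz":0,"gripper":-0.1},{"wx":0,"wy":0,"wz":0,"tx":-28,"ty":66,"tz":0,"gripper":-0.1},{"wx":0,"wy":0,"wz":0,"tx":-42,"ty":100,"tz":0,"gripper":-0.1},{"wx":0,"wy":0,"wz":0,"tx":-56,"ty":134,"tz":0,"gripper":-0.1},{"wx":0,"wy":0,"wz":0,"tx":-70,"ty":168,"tz":0,"gripper":-0.1}]'
python3 -m creep '[{"wx":0,"wy":0,"wz":0,"tx":-14,"ty":33,"tz":0,"gripper":-0.1},{"wx":0,"wy":0,"wz":0,"tx":-28,"ty":66,"tz":0,"gripper":-0.1},{"wx":0,"wy":0,"wz":0,"tx":-42,"ty":100,"tz":0,"gripper":-0.1},{"wx":0,"wy":0,"wz":0,"tx":-56,"ty":130,"tz":0,"gripper":-0.1},{"wx":0,"wy":0,"wz":0,"tx":-64,"ty":152,"tz":0,"gripper":-0.1}]'
python3 -m creep '[{"wx":0,"wy":0,"wz":0,"tx":0,"ty":0,"tz":0,"gripper":-0.1},{"wx":0,"wy":0,"wz":0,"tx":0,"ty":0,"tz":0,"gripper":-0.1},{"wx":0,"wy":0,"wz":0,"tx":0,"ty":0,"tz":0,"gripper":-0.1},{"wx":0,"wy":0,"wz":0,"tx":0,"ty":0,"tz":0,"gripper":-0.1}]'
python3 -c "
from h import *
print(to_tool([.5867,-.1022,.0431]),get_obs()['grip_width'])"
```

```text
time_s: 31.78
tool_pos: [0.4885, 0.4183, 0.1607]
tool_rot: [-180.0, 0.1, 33.3]
force: [0.2, 0.6, -1.0]
grip_width: 0.0531
grasp_force: 25.0
time_s: 32.2
tool_pos: [0.5225, 0.2381, 0.1596]
tool_rot: [-180.0, 0.0, 33.3]
force: [0.2, 0.3, -2.1]
grip_width: 0.0529
grasp_force: 25.0
time_s: 32.62
tool_pos: [0.5563, 0.0593, 0.1598]
tool_rot: [-180.0, 0.0, 33.3]
force: [0.9, 0.1, -2.1]
grip_width: 0.053
grasp_force: 25.0
time_s: 33.03
tool_pos: [0.5859, -0.1057, 0.1595]
tool_rot: [180.0, 0.1, 33.1]
force: [0.4, -0.8, -1.9]
grip_width: 0.0531
grasp_force: 25.0
time_s: 33.37
tool_pos: [0.5864, -0.0991, 0.1595]
tool_rot: [-179.9, -0.0, 33.4]
force: [-0.5, 0.0, -1.2]
grip_width: 0.0529
grasp_force: 25.0
[ -1.5   2.8 116.4] 0.05293504771386937
```

```bash
python3 -m creep '[{"wx":0,"wy":0,"wz":0,"tx":-1.9,"ty":2.5,"tz":10,"gripper":-0.1},{"wx":0,"wy":0,"wz":0,"tx":-1.9,"ty":2.5,"tz":20,"gripper":-0.1},{"wx":0,"wy":0,"wz":0,"tx":-1.9,"ty":2.5,"tz":32,"gripper":-0.1},{"wx":0,"wy":0,"wz":0,"tx":-1.9,"ty":2.5,"tz":44,"gripper":-0.1},{"wx":0,"wy":0,"wz":0,"tx":-1.9,"ty":2.5,"tz":52,"gripper":-0.1}]'
python3 -m creep '[{"wx":0,"wy":0,"wz":0,"tx":0,"ty":0,"tz":0,"gripper":-0.1},{"wx":0,"wy":0,"wz":0,"tx":0,"ty":0,"tz":0,"gripper":-0.1},{"wx":0,"wy":0,"wz":0,"tx":0,"ty":0,"tz":0,"gripper":-0.1},{"wx":0,"wy":0,"wz":0,"tx":0,"ty":0,"tz":0,"gripper":-0.1},{"wx":0,"wy":0,"wz":0,"tx":0,"ty":0,"tz":0,"gripper":-0.1}]'
python3 -c "
from h import *
print(to_tool([.5867,-.1022,.0431]))
im,W=shot('side','s1'); cv2.imwrite('pics/s1c.png',cv2.resize(im[140:240,230:350,::-1],None,fx=5,fy=5))"
```

```text
time_s: 33.78
tool_pos: [0.585, -0.1041, 0.1049]
tool_rot: [-179.9, 0.1, 33.3]
force: [-0.9, 1.1, -2.0]
grip_width: 0.053
grasp_force: 25.0
time_s: 34.2
tool_pos: [0.587, -0.1046, 0.1084]
tool_rot: [179.9, -0.1, 33.3]
force: [-0.1, 1.1, -0.8]
grip_width: 0.0529
grasp_force: 25.0
[ 1.  -2.3 65.3]
```

View pics/s1c.png

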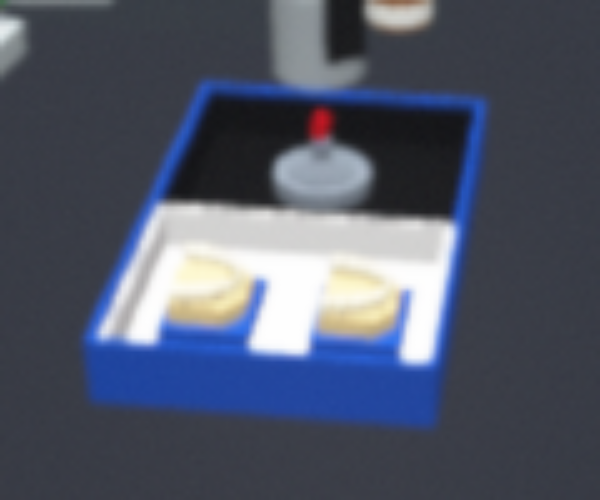

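The ring hangs above the former at crop (320,50), over the wax at (320,125). I'll fine-tune xy before going lower.

```bash
python3 -m creep '[{"wx":0,"wy":0,"wz":0,"tx":0.6,"ty":-2.5,"tz":5,"gripper":-0.1},{"wx":0,"wy":0,"wz":0,"tx":0.6,"ty":-2.5,"tz":10,"gripper":-0.1},{"wx":0,"wy":0,"wz":0,"tx":0.6,"ty":-2.5,"tz":10,"gripper":-0.1},{"wx":0,"wy":0,"wz":0,"tx":0.6,"ty":-2.5,"tz":10,"gripper":-0.1},{"wx":0,"wy":0,"wz":0,"tx":0.6,"ty":-2.5,"tz":10,"gripper":-0.1}]'
python3 -m creep '[{"wx":0,"wy":0,"wz":0,"tx":0,"ty":0,"tz":0,"gripper":-0.1},{"wx":0,"wy":0,"wz":0,"tx":0,"ty":0,"tz":0,"gripper":-0.1},{"wx":0,"wy":0,"wz":0,"tx":0,"ty":0,"tz":0,"gripper":-0.1}]'
python3 -c "
from h import *
print(to_tool([.5867,-.1022,.0431]))"
```

```text
time_s: 34.67
tool_pos: [0.5854, -0.1021, 0.0974]
tool_rot: [-180.0, 0.0, 33.3]
force: [0.4, -0.1, -2.0]
grip_width: 0.0531
grasp_force: 25.0
time_s: 34.92
tool_pos: [0.5856, -0.1022, 0.0978]
tool_rot: [180.0, -0.0, 33.3]
force: [-0.2, 0.2, -1.5]
grip_width: 0.0528
grasp_force: 25.0
[ 0.9  0.6 54.7]
```

```bash
python3 -m creep '[{"wx":0,"wy":0,"wz":0,"tx":0.4,"ty":0.3,"tz":6,"gripper":-0.1},{"wx":0,"wy":0,"wz":0,"tx":0.4,"ty":0.3,"tz":13,"gripper":-0.1},{"wx":0,"wy":0,"wz":0,"tx":0.4,"ty":0.3,"tz":20,"gripper":-0.1},{"wx":0,"wy":0,"wz":0,"tx":0.4,"ty":0.3,"tz":27,"gripper":-0.1},{"wx":0,"wy":0,"wz":0,"tx":0.4,"ty":0.3,"tz":33,"gripper":-0.1}]'
python3 -m creep '[{"wx":0,"wy":0,"wz":0,"tx":0,"ty":0,"tz":2,"gripper":-0.1},{"wx":0,"wy":0,"wz":0,"tx":0,"ty":0,"tz":2,"gripper":-0.1},{"wx":0,"wy":0,"wz":0,"tx":0,"ty":0,"tz":2,"gripper":-0.1},{"wx":0,"wy":0,"wz":0,"tx":0,"ty":0,"tz":2,"gripper":-0.1},{"wx":0,"wy":0,"wz":0,"tx":0,"ty":0,"tz":2,"gripper":-0.1}]'
python3 -c "
from h import *
print(to_tool([.5867,-.1022,.0431]))"
```

```text
time_s: 35.33
tool_pos: [0.5854, -0.1021, 0.0632]
tool_rot: [-179.9, 0.1, 33.3]
force: [-0.1, -1.0, -2.6]
grip_width: 0.0531
grasp_force: 25.0
time_s: 35.75
tool_pos: [0.5864, -0.1022, 0.0631]
tool_rot: [180.0, -0.0, 33.3]
force: [-0.9, -0.2, -1.7]
grip_width: 0.0528
grasp_force: 25.0
[ 0.3  0.1 20. ]
```

Aligned within 0.3 mm, so I'll continue down slowly.

```bash
python3 -m creep '[{"wx":0,"wy":0,"wz":0,"tx":0,"ty":0,"tz":4,"gripper":-0.1},{"wx":0,"wy":0,"wz":0,"tx":0,"ty":0,"tz":8,"gripper":-0.1},{"wx":0,"wy":0,"wz":0,"tx":0,"ty":0,"tz":12,"gripper":-0.1},{"wx":0,"wy":0,"wz":0,"tx":0,"ty":0,"tz":15,"gripper":-0.1},{"wx":0,"wy":0,"wz":0,"tx":0,"ty":0,"tz":16,"gripper":-0.1}]'
python3 -m creep '[{"wx":0,"wy":0,"wz":0,"tx":0,"ty":0,"tz":1,"gripper":-0.1},{"wx":0,"wy":0,"wz":0,"tx":0,"ty":0,"tz":2,"gripper":-0.1},{"wx":0,"wy":0,"wz":0,"tx":0,"ty":0,"tz":3,"gripper":-0.1},{"wx":0,"wy":0,"wz":0,"tx":0,"ty":0,"tz":3.5,"gripper":-0.1},{"wx":0,"wy":0,"wz":0,"tx":0,"ty":0,"tz":3.5,"gripper":-0.1}]'
python3 -c "
from h import *
print(to_tool([.5867,-.1022,.0431]))"
```

```text
time_s: 36.17
tool_pos: [0.5854, -0.1021, 0.0456]
tool_rot: [-179.9, 0.1, 33.3]
force: [-0.5, 0.6, -1.4]
grip_width: 0.053
grasp_force: 25.0
time_s: 36.58
tool_pos: [0.5861, -0.1021, 0.0432]
tool_rot: [180.0, -0.0, 33.3]
force: [0.1, 0.3, -1.3]
grip_width: 0.053
grasp_force: 25.0
[0.5 0.4 0.1]
```

```bash
python3 -m creep '[{"wx":0,"wy":0,"wz":0,"tx":0,"ty":0,"tz":0.3,"gripper":-0.1},{"wx":0,"wy":0,"wz":0,"tx":0,"ty":0,"tz":0.6,"gripper":-0.1},{"wx":0,"wy":0,"wz":0,"tx":0,"ty":0,"tz":0.9,"gripper":-0.1},{"wx":0,"wy":0,"wz":0,"tx":0,"ty":0,"tz":1,"gripper":-0.1},{"wx":0,"wy":0,"wz":0,"tx":0,"ty":0,"tz":1,"gripper":-0.1}]'
```

```text
time_s: 37.0
tool_pos: [0.5862, -0.1022, 0.043]
tool_rot: [180.0, -0.0, 33.3]
force: [-2.1, -0.1, 5.2]
grip_width: 0.053
grasp_force: 25.0
```

Contact comes exactly at the seating height. Releasing now.

```bash
python3 -m creep '[{"wx":0,"wy":0,"wz":0,"tx":0,"ty":0,"tz":0,"gripper":0.25},{"wx":0,"wy":0,"wz":0,"tx":0,"ty":0,"tz":0,"gripper":0.35},{"wx":0,"wy":0,"wz":0,"tx":0,"ty":0,"tz":0,"gripper":0.5},{"wx":0,"wy":0,"wz":0,"tx":0,"ty":0,"tz":0,"gripper":0.65},{"wx":0,"wy":0,"wz":0,"tx":0,"ty":0,"tz":0,"gripper":0.65}]'
python3 -m creep '[{"wx":0,"wy":0,"wz":0,"tx":0,"ty":0,"tz":-8,"gripper":0.65},{"wx":0,"wy":0,"wz":0,"tx":0,"ty":0,"tz":-25,"gripper":0.65},{"wx":0,"wy":0,"wz":0,"tx":0,"ty":0,"tz":-55,"gripper":0.65},{"wx":0,"wy":0,"wz":0,"tx":0,"ty":0,"tz":-90,"gripper":0.65},{"wx":0,"wy":0,"wz":0,"tx":0,"ty":0,"tz":-125,"gripper":0.65}]'
python3 -m creep '[{"wx":0,"wy":0,"wz":0,"tx":-30,"ty":-20,"tz":-20,"gripper":0.65},{"wx":0,"wy":0,"wz":0,"tx":-60,"ty":-40,"tz":-40,"gripper":0.65},{"wx":0,"wy":0,"wz":0,"tx":-80,"ty":-50,"tz":-50,"gripper":0.65},{"wx":0,"wy":0,"wz":0,"tx":-80,"ty":-50,"tz":-50,"gripper":0.65},{"wx":0,"wy":0,"wz":0,"tx":-80,"ty":-50,"tz":-50,"gripper":0.65}]'
python3 -m creep '[{"wx":0,"wy":0,"wz":0,"tx":0,"ty":0,"tz":0,"gripper":0.65},{"wx":0,"wy":0,"wz":0,"tx":0,"ty":0,"tz":0,"gripper":0.65},{"wx":0,"wy":0,"wz":0,"tx":0,"ty":0,"tz":0,"gripper":0.65},{"wx":0,"wy":0,"wz":0,"tx":0,"ty":0,"tz":0,"gripper":0.65}]'
python3 -c "
from h import *
im,W=shot('wrist','w10');print('ring',rect(im,W,.54,.63,-.15,-.06,.07,.09))
im,W=shot('side','s2');print('ring side',rect(im,W,.54,.63,-.15,-.06,.07,.09))
"
```

```text
time_s: 37.42
tool_pos: [0.586, -0.1022, 0.0419]
tool_rot: [180.0, -0.0, 33.3]
force: [-0.1, 1.1, 0.1]
grip_width: 0.0688
grasp_force: 0.0
time_s: 37.83
tool_pos: [0.5855, -0.102, 0.1685]
tool_rot: [-180.0, 0.0, 33.3]
force: [1.1, -0.3, 0.1]
grip_width: 0.0717
grasp_force: 0.0
time_s: 38.25
tool_pos: [0.4918, -0.1047, 0.2188]
tool_rot: [179.8, -0.1, 33.2]
force: [1.2, 0.5, -0.8]
grip_width: 0.0715
grasp_force: 0.0
time_s: 38.58
tool_pos: [0.4919, -0.1039, 0.2162]
tool_rot: [-179.9, 0.1, 33.3]
force: [0.5, 0.4, -0.5]
grip_width: 0.0716
grasp_force: 0.0
ring (556, array([ 586.2, -101.5]), array([50.9, 52.2]), 33.0, array([0.07 , 0.078, 0.079]))
ring side (102, array([ 585.3, -101.1]), array([53. , 50.1]), 58.2, array([0.071, 0.075, 0.079]))
```

View pics/w10.png

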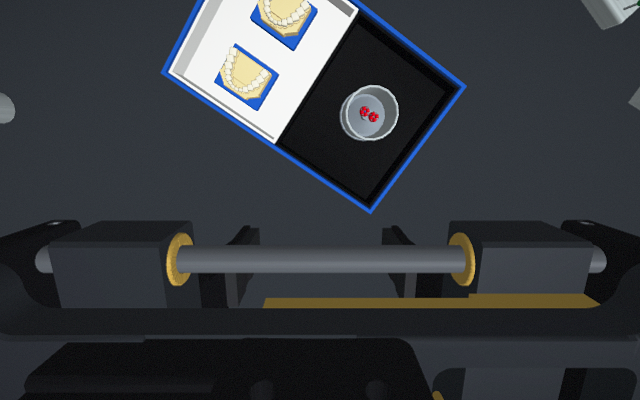

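The ring stands level on the former at (370,112), top at 78 mm as it must be, with the wax centred inside. Both models stand flat in the white insert at (245,75) and (285,20).

```bash
python3 -c "
from cell import env
print(env.sign_off())"
```

```text
the job is handed in; nothing more can be done
None
```

The job is handed in: both blue-plate models stand flat, teeth up, in the white insert, and the former is in the black insert with its ring seated on the disc and the wax untouched.

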